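# Hang the print plate up to be washed

### The job

The aluminium printing plate is still on the two locating pins of the wooden registration jig. Take it by its wooden rib, lift it straight up off the pins gently, keeping it level so that it does not cock and jam, and hang it, without forcing it, by its two holes on the two pins of the slanted white stand, fully home: flat against the board, hanging down the slope below the pins. Let go of it there and do not shift the ink jar, the ink tin and the round wooden rubbing pad that stand between the jig and the stand.

Things in the scene. Friction and masses are not known exactly. Their poses are not given: they have to be found in the camera images.
- plate: Bare aluminium printing plate, 110 (x) by 180 (y) by 8, 0.36 to 0.6 kg, loose, fully down on the jig's pins at first. Origin: centre of its underside, z up. Two 11 mm through holes at x +36, y -70 and +70, near one long edge. A wooden rib on the middle of its top, 14 thick (x), 90 long (y), top 53 above the underside. Grey lino strip at x -49 to -15, top 13 above the underside.
- plate_grip (a point): Where to grip the rib across its thickness: its centre, 40 above the plate's underside (13 below the rib's top). Axes as the plate's.
- plate_holes (a point): Point midway between the centres of the plate's two holes, on its underside (plate x +36, y 0). Axes as the plate's.
- jig: Registration jig, fixed: wooden bed 160 (x) by 240 (y) by 18 high. Origin: centre of its underside on the table, z up. Two upright steel pins 9.5 in diameter stand 30 above the bed at x +36, y -70 and +70 (tops 48 above the table). The plate's holes are only 1.5 wider, so it binds if tipped or dragged sideways.
- jig_pins (a point): Point midway between the feet of the jig's two pins, on the bed (18 above the table). Axes as the jig's.
- board: White board of the slanted stand, fixed: 170 along the slope by 250, sloping 35 degrees, low edge towards the robot. Origin on its face at the middle of the nominal pin line, 135 above the table; x up the slope, y level along the board, z straight out of the face. The face runs from x -125 to +45.
- pin_line (a point): Same point and axes as the board's origin. Two steel pins stand out of the face along z at x = 0, 140 apart along y, 8 in diameter, 24 long, the last 5 tapered to 5 in diameter. Their clamped bar is set up to 15 mm to either side: the pair's middle lies at y -15 to +15, both shifted alike, NOT shown by this pose. Find them by touch or by eye; they do not yield.
- stand: The whole slanted stand that carries the board, fixed: grey base 200 by 220, origin on the table; the pin line lies above the origin.
- inkjar: Ink jar, 56 in diameter and 65 high, origin under its centre. Leave alone.
- inktin: Ink tin, 68 in diameter and 50 high, origin under its centre. Leave alone.
- baren: Round wooden rubbing pad, 100 in diameter with a knob, 42 high, origin under its centre. Leave alone.
There are look-alikes about, which are no part of the job. There is more than one size of the plate; the job needs the larger.

How it is judged:
On the way:
1. the plate has been lifted straight up clear of the jig's pins, still level and above them (z of plate_holes in the frame of jig above 0.05 m and horizontal distance between plate_holes and jig_pins below 0.03 m and angle between the z axis of plate and the z axis of jig, either way round below 0.12 rad), for 0.05 s.
At the end, for the whole second after the job is handed in: the plate hangs on both pins of the stand, on the downhill side, flat on the board (within 0.06 rad): hole line within 7 mm of the pin line along the slope, within 20 mm of the middle sideways, underside at most 4 mm off the face, at rest and released (x of plate_holes in the frame of board between -0.007 and 0.007 m and y of plate_holes in the frame of board between -0.02 and 0.02 m and z of plate_holes in the frame of board between -0.003 and 0.004 m and x of plate in the frame of board below -0.02 m and angle between the z axis of plate and the z axis of board, either way round below 0.06 rad and angle between the y axis of plate and the y axis of board, either way round below 0.06 rad and linear speed of plate below 0.02 m/s); the robot touches nothing.
It fails at once if the plate was cocked more than 0.08 rad while still on the jig's pins (z of plate_holes in the frame of jig below 0.046 m and horizontal distance between plate_holes and jig_pins below 0.03 m and angle between the z axis of plate and the z axis of jig, either way round above 0.08 rad).
It fails at once if the plate was forced against the jig with more than 40 N (contact force between plate and jig above 40 N).
It fails at once if the plate was banged or forced against the stand with more than 80 N (contact force between plate and stand above 80 N).
It fails at once if the ink jar, ink tin or rubbing pad was shifted more than 30 mm (distance of any of inkjar, inktin, baren from where it was at the start of the episode above 0.03 m).
It also fails if it takes over 67 s, if anything falls off the work surface, if the arm or the gripper's body presses on something with over 40 N, if the wrist force passes 120 N, or if a joint passes its speed limit or range.

### The arm

A 7-joint arm with a two-finger parallel gripper is mounted at the origin on the work surface. World frame = base frame: x ahead of the robot, y to its left, z up, the work surface at z = 0. Lengths are in m, angles in rad, forces in N, time in s.
With the tool pointing down it reaches from about 0.425 to 0.875 m from the base axis. Payload 9.9 kg.
Tool frame: the origin (TCP) lies at the very end of the fingers, on their centre line; the grasp point (between the pads) lies 19 mm behind it; z points along the fingers, y is the direction in which the jaws open and shut (so a half turn about z gives the same grasp; the last joint's range is limited). The gripper opens to 85 mm and grips with 20 to 120 N. Pads are 22 mm wide; open, the fingers measure 114 mm over their backs; the gripper's body (76 mm by 85 mm) begins 54 mm behind the grasp point. The pads swing forward as they close: fully open they stand 13 mm farther back than shut.
Start: joints at [-1.332, 0.576, 0.025, 1.437, -0.015, 1.129, -0.057], TCP at [0.214, 0.64, 0.231] pointing down, gripper open.
Joint ranges: [-2.76, 2.76], [-0.34, 2.15], [-1.52, 1.57], [0.19, 2.46], [-1.09, 4.23], [0.17, 1.99], [-2.82, 2.82]. Speed limits (rad/s): [2.22, 2.22, 3.01, 3.01, 3.14, 3.14, 3.14].

### API

Orientations are given as a rotation vector (axis times angle).
In Python, from bench import manip gives the robot as it stands.
- The arm moves only by the tool apply_moves, never from a script. Its argument "rows" is a list of rows, each an object of numbers: "dx", "dy", "dz": the shift along the world's x, y, z in mm; "turn": the turn about the world's z in rad; "hand": the closure in counts, from 0 (fully open) to 255 (shut). A call has 1 to 8 rows; each row shifts and turns the pose as measured when the row begins; what a row does not reach is not made up. A row lasts 1/10 s, in which the tool goes at most 50 mm and 8.59 degrees, less where a joint would pass 70% of its speed; a pose out of reach is approached as far as the arm can. A call is refused whole if a number of a shift passes 50 or a number of a turn 0.15, either way. A call with a gripper value outside its range is refused whole. The fingers move at their own pace and stop on an object; "squeeze" is the grip in N (left out, the last holds). Time passes only in rows, so rows that do not move let the fingers close. It gives the time, the measured TCP pose, the force and the opening at its end, in the units of the state.
- manip.state(): the state, without advancing time (a new reading comes with each control period).
- manip.snapshot(name): name is "side" or "top" or "wrist"; returns a dict with "color" (480x640x3 uint8, red, green, blue), "fovy" (degrees; the focal length in pixels is half the picture's height over the tangent of half this angle, whatever the lens; pixels are square), "cx", "cy" (the principal point, pixels), "xyz" and "attitude" of the camera in the world. Camera axes: x right, y up, looking along -z (the intrinsics and any distortion apply to the point x, -y, -z); pixel columns grow to the right and rows downward; lengths in m; the calibration is good to about 2 mm. A picture is of the moment at which its call begins. There is no depth.
- manip.job_done(): hands the job in, once; it reports no verdict.
Trained networks look in a picture, given as the dict that the camera call returned (one of the last four; its "shot" number tells which), for a name from the list of things; names that differ only in an ending like _2 or _b are one class to them, and where a whole thing is asked for, a point or a joint stands for the part that bears it (a point fixed in the world has none). Each returns a list of dicts, best first, with "conf" (0 to 1); they miss things now and then, are a little off and sometimes report something else, mostly with a low value. They report only what shows in the picture. A call takes as long as a camera call. They do not tell look-alikes from the thing itself.
- manip.spot_in(picture, label): "point" ([row, column] in pixels, amid what is visible of it).
The state is a dict: "t": time; "qpos": joint angles; "joint_velocities": joint speeds; "tau": joint torques, N m; "position": TCP position; "eef_rot": TCP orientation; "wrist_force": force on the tool from outside, world axes, zero at the start; "ft_torque": the same for the moment, N m; "grip_width": finger opening in m.
Only numpy, scipy, OpenCV 4.12 (cv2) and the standard library are available. Lean on these libraries where they do the work, as an engineer would, in place of code of your own. Each camera call takes 0.05 s, during which the arm holds its last target.

## Working session

There is one attempt and no reset: what is moved stays moved. The work goes in short steps, Python scripts to look and compute and a tool call to move; the robot and the scene stay as the last step left them, time stands still between calls to the robot, and variables do not carry over. Pictures are saved under pics/ and viewed, and the job is handed in when it is done.

Besides the shell and the picture viewer there is one more tool, called by a JSON object that holds its "name" and its "arguments", one argument or row to a line. apply_moves: Moves the arm, as the interface text tells. Its arguments: {"type":"object","properties":{"rows":{"type":"array","items":{"type":"object","properties":{"dx":{"type":"number"},"dy":{"type":"number"},"dz":{"type":"number"},"turn":{"type":"number"},"hand":{"type":"number"}}}},"squeeze":{"type":"number"}},"required":["rows"]}

```bash
ls; mkdir -p pics
cat > h.py <<'E'
import numpy as np,cv2
from scipy.spatial.transform import Rotation as R
from bench import manip
def K(s):
    f=240/np.tan(np.radians(s["fovy"])/2); return f,s["cx"],s["cy"]
def rot(s):
    a=np.array(s["attitude"],float)
    return a if a.shape==(3,3) else R.from_rotvec(a).as_matrix()
def ray(s,rc):
    f,cx,cy=K(s); r,c=rc
    d=np.array([(c-cx)/f,-(r-cy)/f,-1.0]); return np.array(s["xyz"]),rot(s)@d
def atz(s,rc,z):
    o,d=ray(s,rc); return o+d*(z-o[2])/d[2]
def proj(s,p):
    f,cx,cy=K(s); q=rot(s).T@(np.array(p)-np.array(s["xyz"]))
    return np.array([cy-f*q[1]/-q[2], cx+f*q[0]/-q[2]])
def save(s,n): cv2.imwrite("pics/"+n+".png",cv2.cvtColor(s["color"],cv2.COLOR_RGB2BGR))
E
python3 - <<'E'
from h import *
print(manip.state())
for n in("side","top","wrist"):
    s=manip.snapshot(n); save(s,n+"0"); print(n,{k:v for k,v in s.items() if k!="color"})
    for l in ("plate","plate_grip","jig","board","stand","inkjar","inktin","baren"):
        print(l,[(np.round(d["point"]).tolist(),round(d["conf"],2)) for d in manip.spot_in(s,l)])
E
```

```text
pics
{'t': 0.0, 'qpos': array([-1.33179522,  0.57653411,  0.02486906,  1.43790278, -0.0149945 ,
        1.1289939 , -0.05649723]), 'joint_velocities': array([ 1.49156136e-03, -5.61696461e-05, -1.65534826e-03, -7.08493854e-04,
       -6.38487237e-04,  8.08082185e-04, -2.49527929e-04]), 'tau': array([-3.54010444e-04, -7.65766025e+01,  2.25064538e+00, -2.85972977e+01,
        1.54562556e-02,  1.27566952e-02, -7.09031511e-06]), 'position': array([0.21399403, 0.63970812, 0.23044372]), 'eef_rot': array([-5.04801613e-01, -3.10060610e+00,  2.58429000e-03]), 'wrist_force': array([-0.14700969, -0.46588702, -0.15864819]), 'ft_torque': array([ 0.01214839, -0.01532278,  0.01832428]), 'grip_width': 0.08553639274505281}
side {'fovy': 56.73475160616686, 'cx': 321.43591430648104, 'cy': 240.3502672183632, 'xyz': array([ 0.53465736, -0.73509385,  0.86890855]), 'attitude': array([ 0.71777108, -0.03339956, -0.05107131]), 'shot': 1}
plate [([325.0, 297.0], 0.97), ([420.0, 403.0], 0.94)]
plate_grip [([322.0, 295.0], 0.63), ([423.0, 403.0], 0.6)]
jig [([342.0, 316.0], 0.84)]
board [([154.0, 285.0], 0.65), (
[... 410 characters left out ...]
87), ([276.0, 375.0], 0.61)]
plate_grip [([268.0, 373.0], 0.89), ([197.0, 478.0], 0.86)]
jig [([296.0, 374.0], 0.92)]
board [([242.0, 147.0], 0.68), ([294.0, 375.0], 0.46), ([275.0, 374.0], 0.21)]
stand [([243.0, 152.0], 0.83), ([296.0, 374.0], 0.72), ([274.0, 375.0], 0.52)]
inkjar [([298.0, 271.0], 0.93)]
inktin [([253.0, 278.0], 0.79)]
baren [([193.0, 281.0], 0.77), ([297.0, 272.0], 0.32)]
wrist {'fovy': 62.74528237347765, 'cx': 318.8793214010708, 'cy': 237.24503729308907, 'xyz': array([0.14712699, 0.66159967, 0.37486485]), 'attitude': array([-0.24031095, -0.17320541,  1.23897229]), 'shot': 3}
plate []
plate_grip []
jig []
board []
stand [([471.0, 81.0], 0.71)]
inkjar []
inktin []
baren []
```

View pics/side0.png

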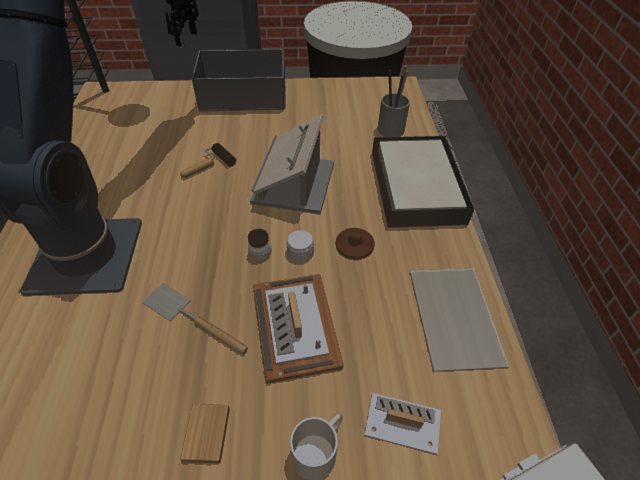

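View pics/top0.png

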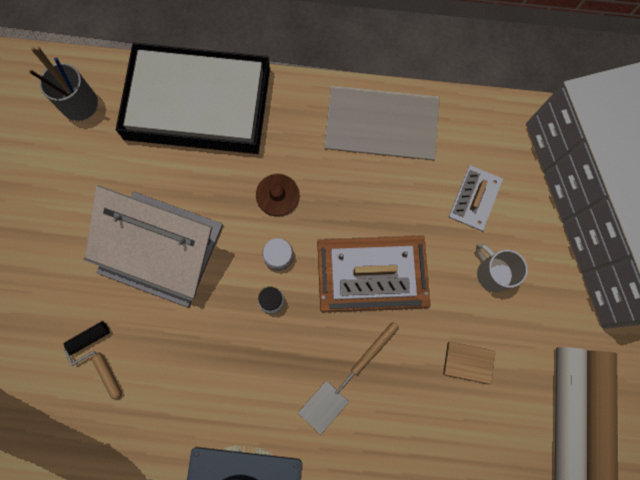

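View pics/wrist0.png

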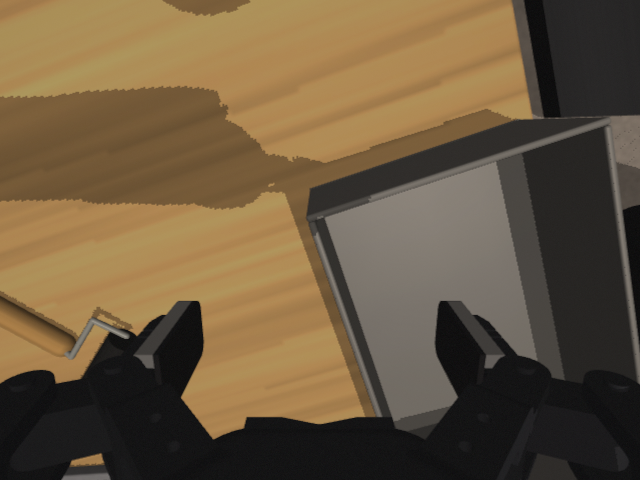

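Run:
```python
import cv2
t=cv2.imread("pics/top0.png"); s=cv2.imread("pics/side0.png")
cv2.imwrite("pics/a.png",cv2.resize(t[225:325,305:445],None,fx=5.7,fy=5.7,interpolation=3))
cv2.imwrite("pics/b.png",cv2.resize(t[180:310,75:235],None,fx=5,fy=4.6,interpolation=3)[:600])
cv2.imwrite("pics/c.png",cv2.resize(s[105:220,240:340],None,fx=5.2,fy=5.2,interpolation=3))
```

```text
(no output)
```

View pics/a.png

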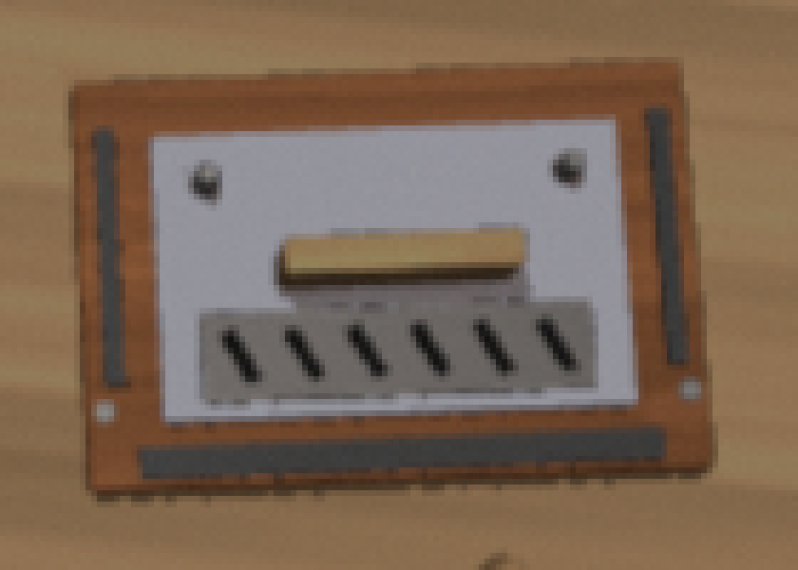

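View pics/b.png

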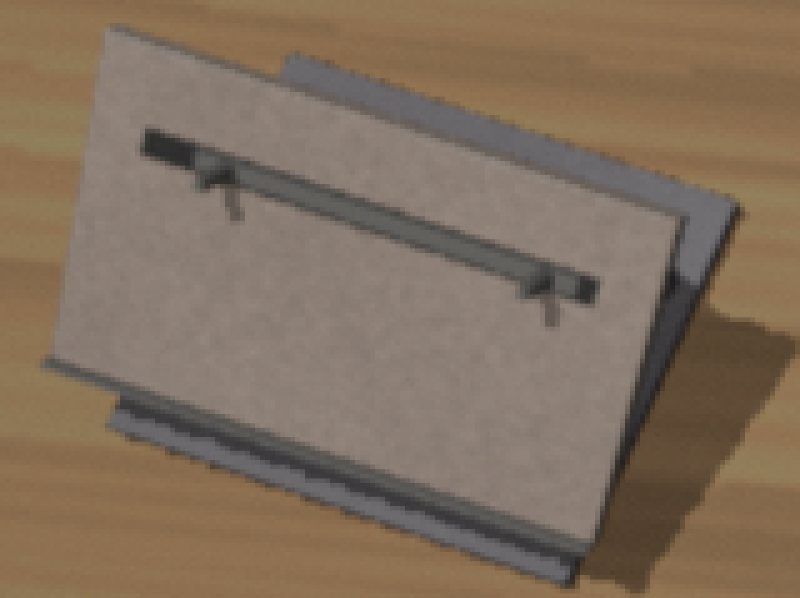

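View pics/c.png

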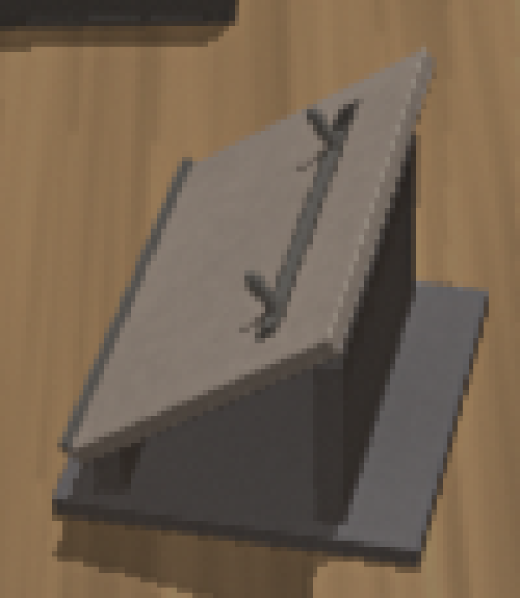

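```bash
cat >> h.py <<'E'
S,C=np.sin(np.radians(35)),np.cos(np.radians(35))
def bw(p,q):  # board point -> world, p=(x,y,yaw)
    u=np.array([np.cos(p[2]),np.sin(p[2]),0]); v=np.array([-u[1],u[0],0]); k=np.array([0,0,1.])
    X=u*C+k*S; Z=-u*S+k*C
    return np.array([p[0],p[1],.135])+X*q[0]+v*q[1]+Z*q[2]
def jw(p,q):
    c,s=np.cos(p[2]),np.sin(p[2])
    return np.array([p[0]+c*q[0]-s*q[1],p[1]+s*q[0]+c*q[1],q[2]])
E
python3 - <<'E'
from h import *
from scipy.optimize import least_squares as LS
T=manip.snapshot("top"); Sd=manip.snapshot("side")
L=atz(T,(255.7,341),.048);Rr=atz(T,(254,405),.048)
print("jig pins",L,Rr,np.linalg.norm(L-Rr))
# jig: uphill=+x image up in top
def tc(x,y): return (y/5.7+225,x/5.7+305)
ob=[((.036,.07,.048),tc(205,175)),((.036,-.07,.048),tc(570,165)),((.08,.12,.018),tc(73,85)),((.08,-.12,.018),tc(683,62)),((-.08,-.12,.018),tc(710,468)),((-.08,.12,.018),tc(95,488))]
f=lambda p:np.concatenate([proj(T,jw(p,a))-b for a,b in ob])
r=LS(f,[*(L+Rr)[:2]/2,0]);print("jig",r.x,np.round(r.fun,1))
def bt(x,y): return (y/4.6+180,x/5+75)
def sc(x,y): return (y/5.2+105,x/5.2+240)
ot=[((.045,.125,0),bt(108,27)),((.045,-.125,0),bt(685,215)),]
os=[((.045,.125,0),sc(430,50)),((.045,-.125,0),sc(332,348)),((-.125,-.125,0),sc(75,455)),]
g=lambda p:np.concatenate([proj(T,bw(p,a))-b for a,b in ot]+[proj(Sd,bw(p,a))-b for a,b in os])
r=LS(g,[.55,.4,0.]);b=r.x;print("board",b,np.round(r.fun,1))
h=lambda d:np.concatenate([proj(T,bw(b,(0,d[0]+s*.07,d[1])))-q for s,q in((1,bt(225,160)),(-1,bt(540,283)))])
for d in(-.015,0,.015):
  for s in(1,-1):
    for z in(0,.024):
      q=proj(T,bw(b,(0,d+s*.07,z)));w=proj(Sd,bw(b,(0,d+s*.07,z)))
      print(d,s,z,"topcrop",np.round([(q[1]-75)*5,(q[0]-180)*4.6]),"sidecrop",np.round([(w[1]-240)*5.2,(w[0]-105)*5.2]))
E
```

```text
jig pins [ 0.54182758 -0.15404743  0.048     ] [ 0.56064971 -0.29127958  0.048     ] 0.13851691136590435
jig [ 0.51669806 -0.22931144  0.14489169] [-0.1  0.4 -0.6  1.  -0.5 -0.6 -0.2 -0.2  0.5  1.   1.  -1.6]
board [ 0.54453414  0.239501   -0.23785518] [-0.6  0.  -0.2  0.4 -0.3 -0.4 -0.9  0.4  0.5 -1.2]
-0.015 1 0 topcrop [251. 169.] sidecrop [336. 156.]
-0.015 1 0.024 topcrop [222. 187.] sidecrop [309. 122.]
-0.015 -1 0 topcrop [570. 274.] sidecrop [278. 323.]
-0.015 -1 0.024 topcrop [547. 294.] sidecrop [249. 288.]
0 1 0 topcrop [217. 158.] sidecrop [341. 140.]
0 1 0.024 topcrop [187. 175.] sidecrop [315. 106.]
0 -1 0 topcrop [536. 263.] sidecrop [285. 304.]
0 -1 0.024 topcrop [512. 283.] sidecrop [256. 269.]
0.015 1 0 topcrop [183. 146.] sidecrop [347. 124.]
0.015 1 0.024 topcrop [153. 164.] sidecrop [321.  90.]
0.015 -1 0 topcrop [502. 252.] sidecrop [291. 285.]
0.015 -1 0.024 topcrop [477. 271.] sidecrop [263. 250.]
```

{"name": "apply_moves", "arguments": {
  "rows": [
    {"dx": 30, "dy": -10, "dz": 30},
    {"dx": 35, "dy": -20, "dz": 25},
    {"dx": 35, "dy": -30, "turn": -0.1},
    {"dx": 30, "dy": -35, "turn": -0.12},
    {"dx": 20, "dy": -45, "turn": -0.12},
    {"dx": 20, "dy": -45, "turn": -0.12},
    {"dx": 20, "dy": -45, "turn": -0.12},
    {"dx": 20, "dy": -45, "turn": -0.12}
  ],
  "squeeze": 40
}}

```text
$.rows[0]: bad value
```

{"name": "apply_moves", "arguments": {
  "rows": [
    {"dx": 5, "dy": -49, "turn": -0.12},
    {"dx": 5, "dy": -49, "turn": -0.12},
    {"dx": 5, "dy": -49, "turn": -0.1},
    {"dx": 5, "dy": -49},
    {"dx": 5, "dy": -49},
    {"dx": 0, "dy": -49}
  ]
}}

```text
$.rows[0]: bad value
```

```bash
cat >> h.py <<'E'
def st():
    s=manip.state(); m=R.from_rotvec(s["eef_rot"]).as_matrix()
    y=np.arctan2(m[1,1],m[0,1]); y=(y+np.pi/2)%np.pi-np.pi/2
    print("t%.2f"%s["t"],"pos",np.round(s["position"]*1000,1),"jawyaw %.3f"%y,"zaxis",np.round(m[:,2],3),"F",np.round(s["wrist_force"],1),"M",np.round(s["ft_torque"],2),"w %.1f"%(s["grip_width"]*1000),"q",np.round(s["qpos"],2)); return s
E
python3 -c "
from h import *
st()"
```

```text
t1.45 pos [214.1 640.1 231.3] jawyaw 1.248 zaxis [-0. -0. -1.] F [ 0.2 -0.8 -0.2] M [-0.02  0.    0.01] w 85.2 q [-1.33  0.58  0.02  1.44 -0.02  1.13 -0.06]
```

{"name": "apply_moves", "arguments": {
  "rows": [
    {"dx": 30, "dy": -10, "dz": 30, "turn": 0, "hand": 0},
    {"dx": 35, "dy": -20, "dz": 25, "turn": 0, "hand": 0},
    {"dx": 35, "dy": -30, "dz": 0, "turn": -0.1, "hand": 0},
    {"dx": 30, "dy": -35, "dz": 0, "turn": -0.12, "hand": 0},
    {"dx": 20, "dy": -45, "dz": 0, "turn": -0.12, "hand": 0},
    {"dx": 20, "dy": -45, "dz": 0, "turn": -0.12, "hand": 0},
    {"dx": 20, "dy": -45, "dz": 0, "turn": -0.12, "hand": 0},
    {"dx": 20, "dy": -45, "dz": 0, "turn": -0.12, "hand": 0}
  ],
  "squeeze": 40
}}

```text
t: 2.25
position: [0.4222, 0.3646, 0.287]
eef_rot: [-1.551, -2.728, -0.008]
wrist_force: [1.6, 0.5, 0.5]
grip_width: 0.0854
```

```bash
python3 -c "
from h import *
st()
s=manip.snapshot('wrist');save(s,'w1')
b=[0.54453414,0.239501,-0.23785518]
for d in(-.01,-.005,0):
  for q in((0,d+.07,0),(0,d+.07,.024),(0,d-.07,0),(0,d-.07,.024)): print(d,q,np.round(proj(s,bw(b,q)),1))
for q in((.045,.125,0),(.045,-.125,0),(-.125,.125,0),(-.125,-.125,0)):print(q,np.round(proj(s,bw(b,q)),1))
import pickle;pickle.dump({k:v for k,v in s.items()},open('w1.pkl','wb'))
"
```

```text
t2.25 pos [422.2 364.6 287. ] jawyaw 0.537 zaxis [-0.001  0.006 -1.   ] F [1.6 0.5 0.5] M [ 0.03 -0.05  0.09] w 85.4 q [-0.97  0.36  0.25  1.68 -0.1   1.11 -0.15]
-0.01 (0, 0.060000000000000005, 0) [364.5 416.9]
-0.01 (0, 0.060000000000000005, 0.024) [368.2 411.4]
-0.01 (0, -0.08, 0) [459.5 304. ]
-0.01 (0, -0.08, 0.024) [468.9 291.9]
-0.005 (0, 0.065, 0) [360.9 421.2]
-0.005 (0, 0.065, 0.024) [364.3 416. ]
-0.005 (0, -0.07500000000000001, 0) [456.3 307.8]
-0.005 (0, -0.07500000000000001, 0.024) [465.5 295.8]
0 (0, 0.07, 0) [357.2 425.6]
0 (0, 0.07, 0.024) [360.4 420.7]
0 (0, -0.07, 0) [453.2 311.6]
0 (0, -0.07, 0.024) [462.2 299.8]
(0.045, 0.125, 0) [360.3 518.5]
(0.045, -0.125, 0) [534.9 298.1]
(-0.125, 0.125, 0) [212.4 377.8]
(-0.125, -0.125, 0) [375.7 208.5]
```

View pics/w1.png

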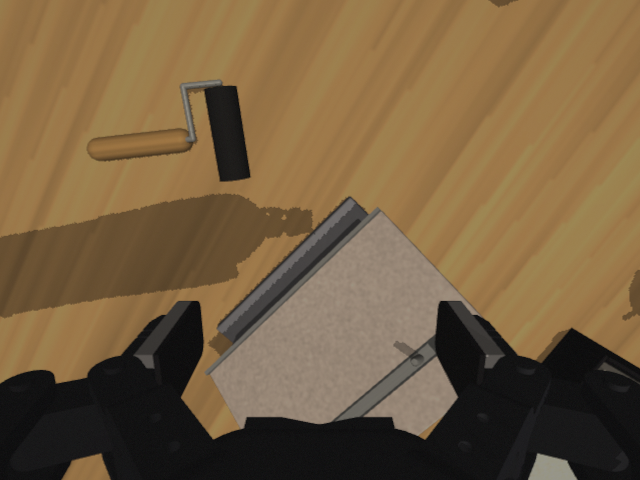

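{"name": "apply_moves", "arguments": {
  "rows": [
    {"dx": 10, "dy": -49, "dz": 0, "turn": -0.1, "hand": 0},
    {"dx": 10, "dy": -49, "dz": 0, "turn": -0.1, "hand": 0},
    {"dx": 10, "dy": -49, "dz": 0, "turn": -0.1, "hand": 0},
    {"dx": 10, "dy": -49, "dz": 0, "turn": -0.09, "hand": 0},
    {"dx": 10, "dy": -49, "dz": 0, "turn": 0, "hand": 0},
    {"dx": 10, "dy": -49, "dz": 0, "turn": 0, "hand": 0},
    {"dx": 10, "dy": -49, "dz": 0, "turn": 0, "hand": 0},
    {"dx": 10, "dy": -49, "dz": 0, "turn": 0, "hand": 0}
  ]
}}

```text
t: 3.1
position: [0.5029, -0.0247, 0.2894]
eef_rot: [2.08, 2.351, 0.016]
wrist_force: [0.6, 1.2, -0.6]
grip_width: 0.0855
```

```bash
python3 -c "
from h import *
st()
s=cv2.imread('pics/w1.png')[310:430,330:450]
cv2.imwrite('pics/w1z.png',cv2.resize(s,None,fx=5,fy=5,interpolation=3))
"
```

```text
t3.10 pos [502.9 -24.7 289.4] jawyaw 0.122 zaxis [ 0.008  0.006 -1.   ] F [ 0.6  1.2 -0.6] M [-0.   -0.02 -0.01] w 85.5 q [-0.4   0.29  0.48  1.81 -0.16  1.08  0.26]
```

View pics/w1z.png

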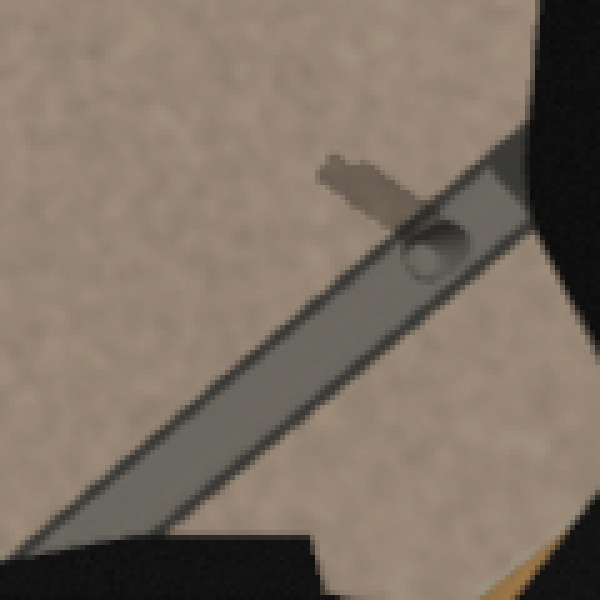

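{"name": "apply_moves", "arguments": {
  "rows": [
    {"dx": 3, "dy": -45, "dz": -10, "turn": 0.01, "hand": 0},
    {"dx": 3, "dy": -45, "dz": -20, "turn": 0.01, "hand": 0},
    {"dx": 3, "dy": -45, "dz": -20, "turn": 0, "hand": 0},
    {"dx": 3, "dy": -40, "dz": -20, "turn": 0, "hand": 0},
    {"dx": 2, "dy": -20, "dz": -10, "turn": 0, "hand": 0},
    {"dx": 0, "dy": 0, "dz": 0, "turn": 0, "hand": 0}
  ]
}}

```text
t: 3.7
position: [0.5179, -0.233, 0.2089]
eef_rot: [2.056, 2.364, 0.018]
wrist_force: [-0.1, 0.5, 0.1]
grip_width: 0.0853
```

```bash
python3 -c "
from h import *
st()
s=manip.snapshot('wrist');save(s,'w2')
j=[.51670,-.22931,.1449]
for q in((.036,.07,.048),(.036,-.07,.048),(-.007,.045,.071),(.007,.045,.071),(.007,-.045,.071),(-.007,-.045,.071),(.055,.09,.026),(.055,-.09,.026),(-.055,.09,.026),(-.055,-.09,.026)):print(q,np.round(proj(s,jw(j,q)),1))
import pickle;pickle.dump({k:v for k,v in s.items()},open('w2.pkl','wb'))
"
```

```text
t3.70 pos [ 517.9 -233.   208.9] jawyaw 0.139 zaxis [ 0.015  0.003 -1.   ] F [-0.1  0.5  0.1] M [0.03 0.04 0.01] w 85.3 q [ 0.03  0.47  0.47  1.78 -0.27  0.94  0.76]
(0.036, 0.07, 0.048) [118.4 364.4]
(0.036, -0.07, 0.048) [292.6 360.1]
(-0.007, 0.045, 0.071) [155.5 306.4]
(0.007, 0.045, 0.071) [155.3 326.3]
(0.007, -0.045, 0.071) [275.2 326.5]
(-0.007, -0.045, 0.071) [275.4 308.1]
(0.055, 0.09, 0.026) [ 92.1 385.7]
(0.055, -0.09, 0.026) [302.8 377.7]
(-0.055, 0.09, 0.026) [ 92.8 244.8]
(-0.055, -0.09, 0.026) [304.3 256.3]
```

View pics/w2.png

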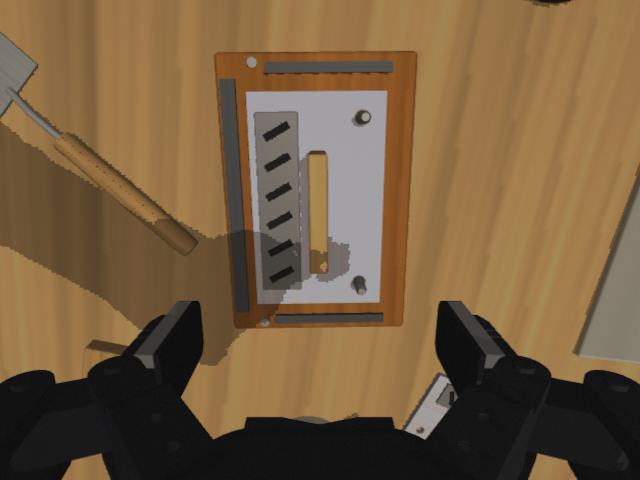

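{"name": "apply_moves", "arguments": {
  "rows": [
    {"dx": -1, "dy": 4, "dz": -40, "turn": 0.006, "hand": 0},
    {"dx": 0, "dy": 0, "dz": -45, "turn": 0, "hand": 0},
    {"dx": 0, "dy": 0, "dz": -45, "turn": 0, "hand": 0},
    {"dx": 0, "dy": 0, "dz": -25, "turn": 0, "hand": 0},
    {"dx": 0, "dy": 0, "dz": 0, "turn": 0, "hand": 0},
    {"dx": 0, "dy": 0, "dz": 0, "turn": 0, "hand": 100}
  ],
  "squeeze": 30
}}

```text
t: 4.35
position: [0.5228, -0.2193, 0.055]
eef_rot: [2.03, 2.377, 0.032]
wrist_force: [1.2, -0.5, 0.5]
grip_width: 0.0732
```

```bash
python3 -c "
from h import *
st()"
```

```text
t4.35 pos [ 522.8 -219.3   55. ] jawyaw 0.157 zaxis [ 0.025  0.006 -1.   ] F [ 1.2 -0.5  0.5] M [-0.04 -0.02  0.05] w 73.2 q [ 0.1   0.66  0.34  1.95 -0.41  0.59  0.88]
```

{"name": "apply_moves", "arguments": {
  "rows": [
    {"dx": -6, "dy": -10, "dz": -5, "turn": -0.012, "hand": 100},
    {"dx": 0, "dy": 0, "dz": -5, "turn": 0, "hand": 130},
    {"dx": 0, "dy": 0, "dz": -4, "turn": 0, "hand": 150},
    {"dx": 0, "dy": 0, "dz": 0, "turn": 0, "hand": 150}
  ]
}}

```text
t: 4.75
position: [0.5195, -0.2303, 0.0451]
eef_rot: [2.038, 2.36, 0.037]
wrist_force: [-0.1, 0.2, -0.4]
grip_width: 0.0354
```

```bash
python3 -c "
from h import *
st()"
```

```text
t4.75 pos [ 519.5 -230.3   45.1] jawyaw 0.146 zaxis [ 0.033  0.003 -0.999] F [-0.1  0.2 -0.4] M [-0.    0.03 -0.01] w 35.4 q [ 0.13  0.67  0.33  1.96 -0.42  0.55  0.9 ]
```

{"name": "apply_moves", "arguments": {
  "rows": [
    {"dx": -4, "dy": 1, "dz": -4, "turn": 0, "hand": 175},
    {"dx": -1, "dy": 0, "dz": 0, "turn": 0, "hand": 255},
    {"dx": 0, "dy": 0, "dz": 0, "turn": 0, "hand": 255}
  ]
}}

```text
t: 5.05
position: [0.518, -0.229, 0.0425]
eef_rot: [2.032, 2.357, 0.043]
wrist_force: [-3.4, -2.5, 6.1]
grip_width: 0.0139
```

```bash
python3 -c "
from h import *
st()"
```

```text
t5.05 pos [ 518.  -229.    42.5] jawyaw 0.148 zaxis [ 0.04   0.002 -0.999] F [-3.4 -2.5  6.1] M [-0.41  1.6   0.09] w 13.9 q [ 0.14  0.67  0.32  1.97 -0.43  0.53  0.9 ]
```

{"name": "apply_moves", "arguments": {
  "rows": [
    {"dx": -1, "dy": 0, "dz": 5, "turn": 0, "hand": 255},
    {"dx": -1, "dy": 0, "dz": 7, "turn": 0, "hand": 255}
  ],
  "squeeze": 60
}}

```text
t: 5.25
position: [0.5173, -0.2287, 0.0543]
eef_rot: [2.031, 2.357, 0.044]
wrist_force: [6.6, 0.2, -6.7]
grip_width: 0.0133
```

```bash
python3 -c "
from h import *
st()"
```

```text
t5.25 pos [ 517.3 -228.7   54.3] jawyaw 0.148 zaxis [ 0.042  0.002 -0.999] F [ 6.6  0.2 -6.7] M [-0.17 -1.39 -0.03] w 13.3 q [ 0.13  0.65  0.33  1.97 -0.42  0.56  0.9 ]
```

{"name": "apply_moves", "arguments": {
  "rows": [
    {"dx": 0, "dy": 0, "dz": 10, "turn": 0, "hand": 255},
    {"dx": 0, "dy": 0, "dz": 12, "turn": 0, "hand": 255}
  ]
}}

```text
t: 5.45
position: [0.5165, -0.2282, 0.0765]
eef_rot: [2.032, 2.358, 0.043]
wrist_force: [0.2, 0.5, -3.9]
grip_width: 0.0132
```

```bash
python3 -c "
from h import *
st()"
```

```text
t5.45 pos [ 516.5 -228.2   76.5] jawyaw 0.149 zaxis [ 0.04   0.002 -0.999] F [ 0.2  0.5 -3.9] M [ 0.02  0.06 -0.02] w 13.2 q [ 0.11  0.62  0.36  1.95 -0.39  0.61  0.88]
```

{"name": "apply_moves", "arguments": {
  "rows": [
    {"dx": 0, "dy": 0, "dz": 30, "turn": 0, "hand": 255},
    {"dx": 0, "dy": 0, "dz": 40, "turn": 0, "hand": 255},
    {"dx": 0, "dy": 10, "dz": 40, "turn": -0.03, "hand": 255},
    {"dx": 0, "dy": 30, "dz": 30, "turn": -0.04, "hand": 255},
    {"dx": 0, "dy": 40, "dz": 20, "turn": -0.04, "hand": 255},
    {"dx": 0, "dy": 40, "dz": 10, "turn": -0.04, "hand": 255},
    {"dx": 0, "dy": 40, "dz": 0, "turn": -0.04, "hand": 255},
    {"dx": 0, "dy": 40, "dz": 0, "turn": -0.04, "hand": 255}
  ]
}}

```text
t: 6.25
position: [0.5067, -0.0292, 0.2578]
eef_rot: [2.317, 2.082, 0.034]
wrist_force: [1.4, 0.8, -3.7]
grip_width: 0.0129
```

```bash
python3 -c "
from h import *
st()
b=[0.54453414,0.239501,-0.23785518]
u=np.array([np.cos(b[2]),np.sin(b[2]),0])
f=bw(b,(0,-.005,0)); print('foot',f,'hole',f-.011*u,'centre',f-.047*u)"
```

```text
t6.25 pos [506.7 -29.2 257.8] jawyaw -0.107 zaxis [ 0.034 -0.004 -0.999] F [ 1.4  0.8 -3.7] M [0.06 0.01 0.02] w 12.9 q [-0.47  0.33  0.58  1.87 -0.21  0.97  0.1 ]
foot [0.54335605 0.23464177 0.135     ] hole [0.53266575 0.23723358 0.135     ] centre [0.4976793  0.24571585 0.135     ]
```

{"name": "apply_moves", "arguments": {
  "rows": [
    {"dx": 0, "dy": 45, "dz": 0, "turn": -0.03, "hand": 255},
    {"dx": 0, "dy": 45, "dz": 0, "turn": -0.03, "hand": 255},
    {"dx": 0, "dy": 45, "dz": 0, "turn": -0.03, "hand": 255},
    {"dx": 0, "dy": 45, "dz": 0, "turn": -0.02, "hand": 255},
    {"dx": 0, "dy": 45, "dz": 0, "turn": 0, "hand": 255},
    {"dx": 0, "dy": 30, "dz": 0, "turn": 0, "hand": 255},
    {"dx": 0, "dy": 0, "dz": 0, "turn": 0, "hand": 255}
  ]
}}

```text
t: 6.95
position: [0.4966, 0.2398, 0.2601]
eef_rot: [2.434, 1.953, 0.024]
wrist_force: [-1.0, -0.2, -4.0]
grip_width: 0.0132
```

```bash
python3 -c "
from h import *
st()
s=manip.snapshot('side');save(s,'s3')
t=manip.snapshot('top');save(t,'t3')
cv2.imwrite('pics/s3z.png',cv2.resize(cv2.imread('pics/s3.png')[60:230,200:400],None,fx=3.5,fy=3.5,interpolation=3))
cv2.imwrite('pics/t3z.png',cv2.resize(cv2.imread('pics/t3.png')[140:330,40:260],None,fx=3.1,fy=3.1,interpolation=3))
"
```

```text
t6.95 pos [496.6 239.8 260.1] jawyaw -0.219 zaxis [ 0.025 -0.007 -1.   ] F [-1.  -0.2 -4. ] M [-0.04  0.05 -0.02] w 13.2 q [-0.93  0.4   0.56  1.75 -0.23  1.03 -0.51]
```

View pics/s3z.png

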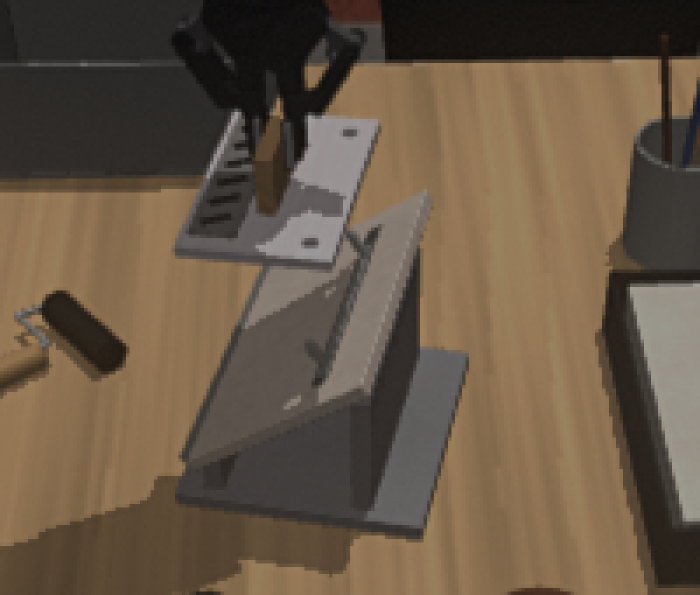

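View pics/t3z.png

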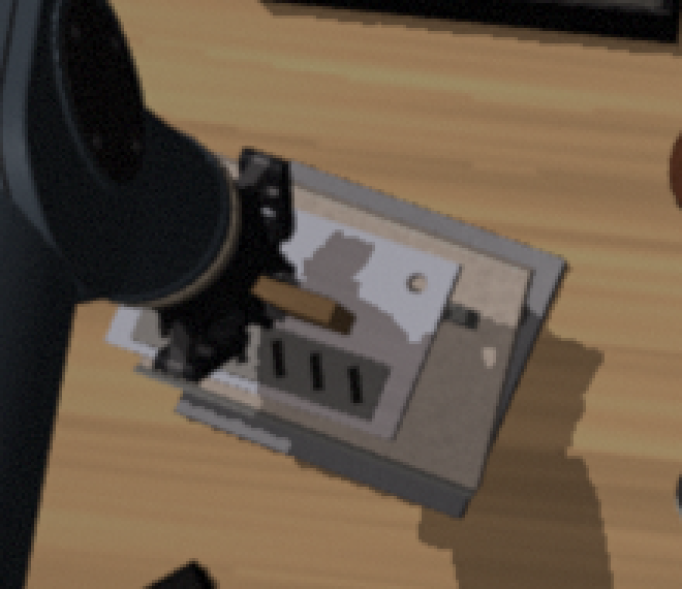

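```bash
cat > fit.py <<'E'
from h import *
from scipy.optimize import least_squares as LS
def fitplate(Ts,obs,p0):
    # p: x,y,z,rotvec(3) plate origin ; obs: list (cam,platept,(row,col))
    def g(p):
        M=R.from_rotvec(p[3:]).as_matrix()
        return np.concatenate([proj(Ts[c],p[:3]+M@np.array(a))-np.array(b) for c,a,b in obs])
    return LS(g,p0,x_scale=[.01]*3+[.1]*3,loss='soft_l1')
def report(p,b=(0.54453414,0.239501,-0.23785518)):
    M=R.from_rotvec(p[3:]).as_matrix()
    u=np.array([np.cos(b[2]),np.sin(b[2]),0]);v=np.array([-u[1],u[0],0]);k=np.array([0,0,1.])
    X=u*C+k*S;Z=-u*S+k*C
    h=p[:3]+M@[.036,0,0]; d=h-np.array([b[0],b[1],.135])
    print("centre",np.round(p[:3]*1e3,1),"yaw %.3f"%np.arctan2(M[1,0],M[0,0]),"normal",np.round(M[:,2],3))
    print("holes rel foot: u %.1f v %.1f z %.1f"%tuple(1e3*np.array([d@u,d@v,d[2]])),"board xyz",np.round([1e3*d@X,1e3*d@v,1e3*d@Z],1),"ang to board %.3f"%np.arccos(min(1,M[:,2]@Z)))
E
python3 - <<'E'
from fit import *
s=manip.snapshot('side');t=manip.snapshot('top')
a=lambda x,y:(y/3.5+60,x/3.5+200)
b=lambda x,y:(y/3.1+140,x/3.1+40)
obs=[('s',(-.055,-.09,.008),a(178,247)),('s',(.055,-.09,.008),a(333,261)),('s',(.055,.09,.008),a(380,122)),
('s',(.036,-.07,.008),a(310,243)),('s',(.036,.07,.008),a(349,133)),
('t',(.055,-.09,.008),b(462,265)),('t',(-.055,-.09,.008),b(393,437)),('t',(.036,-.07,.008),b(417,283))]
r=fitplate({'s':s,'t':t},obs,[.497,.24,.236,0,0,-.22]);print(np.round(r.fun,1));report(r.x)
E
```

```text
[ 0.1 -1.7  0.5 -0.4 -0.1 -0.1 -0.   0.   0.2  0.1 -1.1 -0.2  0.4 -0.2
 -0.7  0.3]
centre [497.  235.5 238.6] yaw -0.218 normal [-0.013  0.008  1.   ]
holes rel foot: u -9.2 v -14.4 z 104.1 board xyz [ 52.2 -14.4  90.6] ang to board 0.596
```

Run:
```python
from h import *
s=manip.snapshot('wrist');save(s,'w3');import pickle;pickle.dump(s,open('w3.pkl','wb'))
```

```text
(no output)
```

View pics/w3.png

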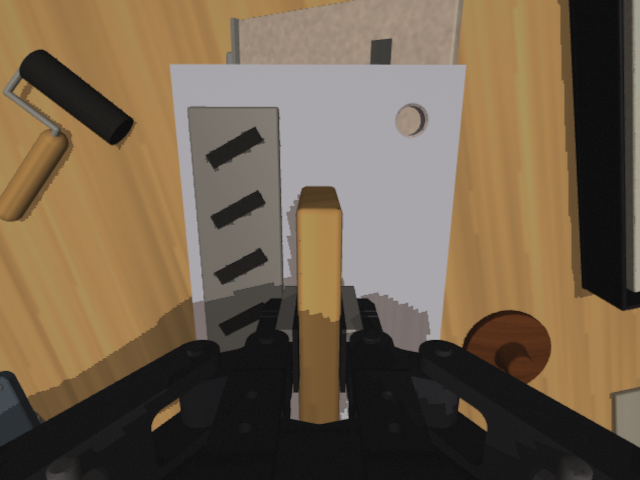

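Run:
```python
from fit import *
import pickle
w=pickle.load(open('w3.pkl','rb'))
obs=[('w',(-.055,.09,.008),(65,171)),('w',(.055,.09,.008),(65,466)),('w',(.036,.07,.008),(120,411)),('w',(-.049,None,.013),(107,189))][:3]
obs+=[('w',(-.007,.045,.053),(207,298)),('w',(.007,.045,.053),(208,342)),('w',(-.015,.068,.013),(107,279)),('w',(-.055,0,.008),(250,190)) ][:2]
r=fitplate({'w':w},obs,[.497,.24,.236,0,0,-.22]);print(np.round(r.fun,1));report(r.x)
b=(0.54453414,0.239501,-0.23785518)
for q in((-.125,.125,0),(.045,.125,0),(0,.065,0),(0,.065,.024)):print(q,np.round(proj(w,bw(b,q)),1))
```

```text
[-0.3  0.4 -0.3 -0.7  0.4  0.3  0.7 -1.8 -0.4  1.4]
centre [498.  233.5 236.4] yaw -0.226 normal [-0.021  0.002  1.   ]
holes rel foot: u -7.8 v -16.4 z 102.2 board xyz [ 52.2 -16.4  88.2] ang to board 0.590
(-0.125, 0.125, 0) [ 25.2 239.2]
(0.045, 0.125, 0) [-13.1 464.7]
(0, 0.065, 0) [103.8 383.1]
(0, 0.065, 0.024) [101.9 366.4]
```

{"name": "apply_moves", "arguments": {
  "rows": [
    {"dx": 0, "dy": 5, "dz": -25, "turn": -0.015, "hand": 255},
    {"dx": 0, "dy": 4, "dz": -25, "turn": 0, "hand": 255},
    {"dx": 0, "dy": 0, "dz": -12, "turn": 0, "hand": 255},
    {"dx": 0, "dy": 0, "dz": 0, "turn": 0, "hand": 255}
  ]
}}

```text
t: 7.6
position: [0.4999, 0.2359, 0.1992]
eef_rot: [2.464, 1.909, 0.028]
wrist_force: [0.8, 0.1, -4.5]
grip_width: 0.0131
```

```bash
cat > look.py <<'E'
from fit import *
import pickle,sys
n=sys.argv[1]
st()
D={k:manip.snapshot(k) for k in("side","top","wrist")}
for k in D: save(D[k],k+n)
pickle.dump(D,open('D'+n+'.pkl','wb'))
cv2.imwrite('pics/sz'+n+'.png',cv2.resize(cv2.imread('pics/side'+n+'.png')[90:220,220:370],None,fx=5,fy=4.6,interpolation=3))
cv2.imwrite('pics/wz'+n+'.png',cv2.resize(cv2.imread('pics/wrist'+n+'.png')[0:260,150:490],None,fx=2.3,fy=2.3,interpolation=3))
E
python3 look.py 4
```

```text
t7.60 pos [499.9 235.9 199.2] jawyaw -0.253 zaxis [ 0.029 -0.008 -1.   ] F [ 0.8  0.1 -4.5] M [-0.02  0.11 -0.  ] w 13.1 q [-0.9   0.47  0.54  1.84 -0.28  0.89 -0.49]
```

View pics/sz4.png

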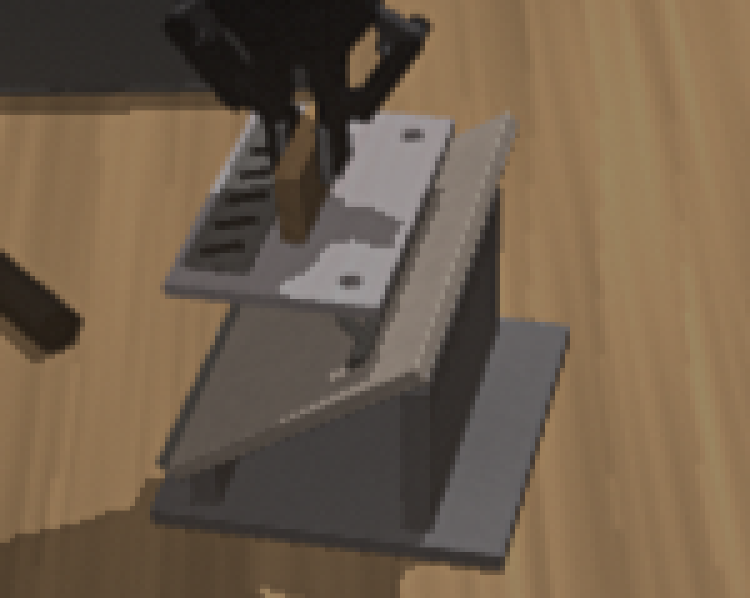

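View pics/wz4.png

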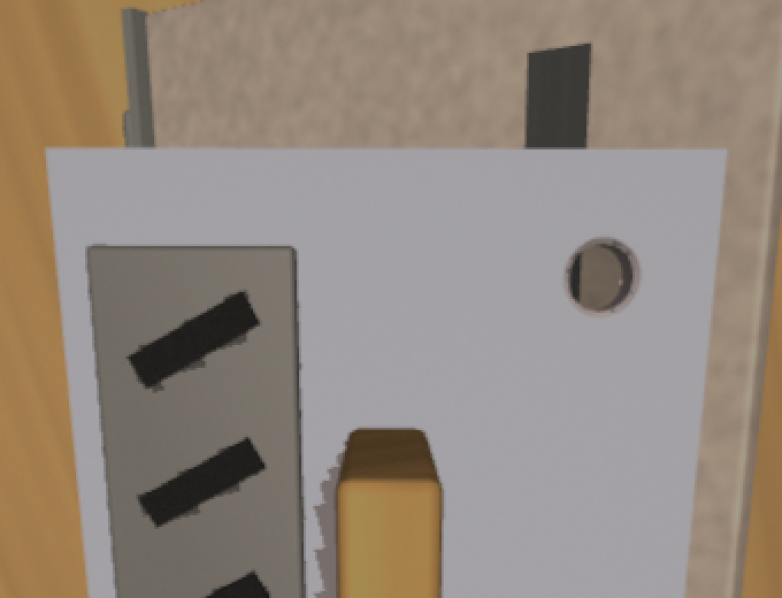

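```bash
cat > wf.py <<'E'
from fit import *
import pickle
b=(0.54453414,0.239501,-0.23785518)
z=lambda x,y:(y/2.3,x/2.3+150)
def wfit(w,TL,TR,H,r1,r2,p0):
    obs=[('w',(-.055,.09,.008),z(*TL)),('w',(.055,.09,.008),z(*TR)),('w',(.036,.07,.008),z(*H)),('w',(-.007,.045,.053),z(*r1)),('w',(.007,.045,.053),z(*r2))]
    r=fitplate({'w':w},obs,p0);print(np.round(r.fun,1));report(r.x); return r.x
def pj(w,q):
    p=proj(w,bw(b,q)); return np.round([(p[1]-150)*2.3,p[0]*2.3])
E
python3 - <<'E'
from wf import *
D=pickle.load(open('D4.pkl','rb'));w=D['wrist']
wfit(w,(48,149),(727,150),(603,277),(339,480),(441,480),[.5,.23,.18,0,0,-.25])
for q in((-.125,.125,0),(.045,.125,0),(.045,.0,0),(.045,.05,0),(0,.09,0),(0,.1,0),(0,.105,0),(0,.065,0),(0,.065,.024)):print(q,pj(w,q))
s=D['side']
z5=lambda p:np.round([(p[1]-220)*5,(p[0]-90)*4.6])
for q in((0,-.075,0),(0,-.075,.024),(.045,-.125,0),(.045,.125,0)):print(q,z5(proj(s,bw(b,q))))
a=lambda x,y:(y/4.6+90,x/5+220)
obs=[('s',(-.055,-.09,.008),a(166,290)),('s',(.055,-.09,.008),a(383,305)),('s',(.055,.09,.008),a(453,121)),('s',(.036,-.07,.008),a(349,281)),('s',(.036,.07,.008),a(412,135))]
obs+=[('w',(-.055,.09,.008),z(48,149)),('w',(.055,.09,.008),z(727,150)),('w',(.036,.07,.008),z(603,277))]
r=fitplate({'s':s,'w':w},obs,[.5,.23,.18,0,0,-.25]);print(np.round(r.fun,1));report(r.x)
E
```

```text
[-0.1  0.3 -0.3 -0.   0.3 -0.4  0.1 -1.3  0.   1.7]
centre [500.8 236.9 176.6] yaw -0.253 normal [-0.028 -0.004  1.   ]
holes rel foot: u -5.9 v -13.4 z 42.6 board xyz [ 19.6 -13.4  38.2] ang to board 0.585
(-0.125, 0.125, 0) [148.  29.]
(0.045, 0.125, 0) [ 820. -129.]
(0.045, 0.0, 0) [753. 551.]
(0.045, 0.05, 0) [777. 310.]
(0, 0.09, 0) [571. 116.]
(0, 0.1, 0) [573.  64.]
(0, 0.105, 0) [574.  38.]
(0, 0.065, 0) [567. 240.]
(0, 0.065, 0.024) [520. 236.]
(0, -0.075, 0) [371. 343.]
(0, -0.075, 0.024) [344. 312.]
(0.045, -0.125, 0) [421. 373.]
(0.045, 0.125, 0) [512. 112.]
[-1.1 -0.4  1.  -0.6 -1.1  0.5  0.2  0.6 -0.6  0.2  0.1  0.2 -0.3 -0.1
  0.2 -0.1]
centre [501.2 236.9 175.8] yaw -0.250 normal [-0.017 -0.016  1.   ]
holes rel foot: u -5.5 v -13.2 z 41.3 board xyz [ 19.1 -13.2  37. ] ang to board 0.599
```

{"name": "apply_moves", "arguments": {
  "rows": [
    {"dx": -3, "dy": 5, "dz": -4, "turn": 0.014, "hand": 255},
    {"dx": -3, "dy": 5, "dz": -4, "turn": 0, "hand": 255},
    {"dx": 0, "dy": 0, "dz": -3, "turn": 0, "hand": 255},
    {"dx": 0, "dy": 0, "dz": 0, "turn": 0, "hand": 255}
  ]
}}

```text
t: 8.15
position: [0.4956, 0.2484, 0.1917]
eef_rot: [2.448, 1.929, 0.041]
wrist_force: [-0.1, -0.1, -4.4]
grip_width: 0.013
```

```bash
python3 look.py 5; python3 -c "
from h import *
st()"
```

```text
t8.15 pos [495.6 248.4 191.7] jawyaw -0.236 zaxis [ 0.036 -0.003 -0.999] F [-0.1 -0.1 -4.4] M [ 0.06  0.08 -0.01] w 13.0 q [-0.92  0.47  0.53  1.85 -0.28  0.86 -0.49]
t8.30 pos [496.  248.1 192. ] jawyaw -0.237 zaxis [ 0.036 -0.003 -0.999] F [-0.  -0.6 -4.9] M [-0.01  0.03  0.01] w 13.0 q [-0.92  0.47  0.53  1.85 -0.28  0.86 -0.49]
```

View pics/sz5.png

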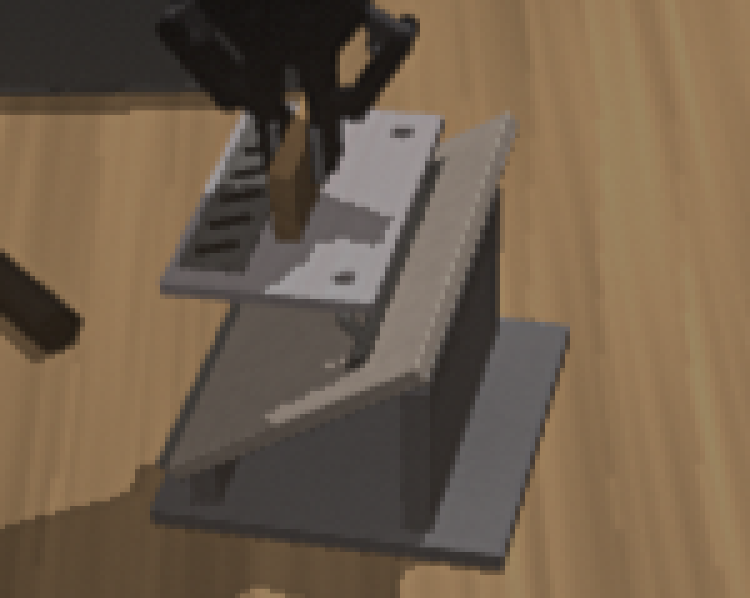

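View pics/wz5.png

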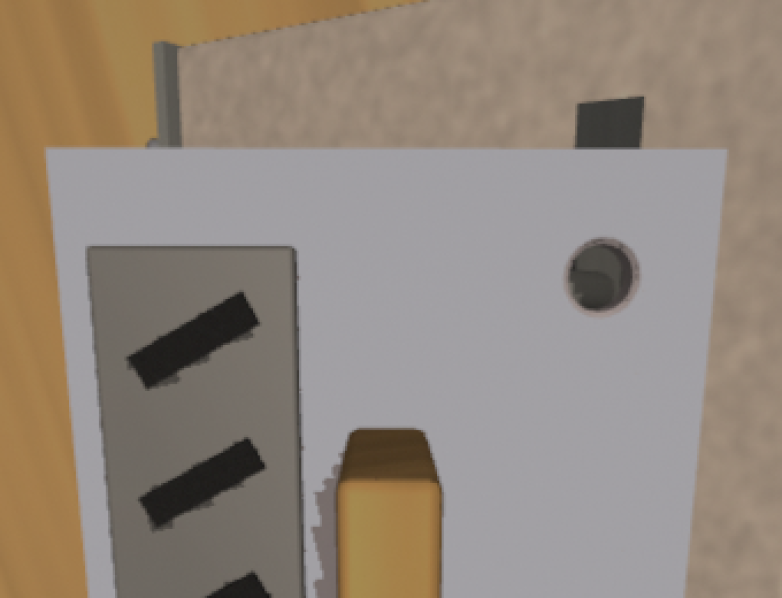

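Run:
```python
from wf import *
D=pickle.load(open('D5.pkl','rb'));w=D['wrist'];s=D['side']
cv2.imwrite('pics/h5.png',cv2.resize(cv2.imread('pics/wrist5.png')[92:150,380:450],None,fx=9,fy=9,interpolation=3))
p=wfit(w,(48,149),(727,150),(603,277),(339,480),(441,480),[.5,.23,.18,0,0,-.25])
for q in((-.125,.125,0),(.045,.05,0),(0,.1,0),(0,.065,0),(0,.065,.024)):print(q,pj(w,q))
```

```text
[-0.1  0.3 -0.3 -0.   0.3 -0.4  0.1 -1.3  0.   1.7]
centre [495.9 248.9 167.9] yaw -0.237 normal [-0.032 -0.008  0.999]
holes rel foot: u -13.5 v -2.3 z 33.9 board xyz [ 8.4 -2.3 35.5] ang to board 0.582
(-0.125, 0.125, 0) [179.  63.]
(0.045, 0.05, 0) [832. 374.]
(0, 0.1, 0) [624. 116.]
(0, 0.065, 0) [612. 293.]
(0, 0.065, 0.024) [570. 294.]
```

View pics/h5.png

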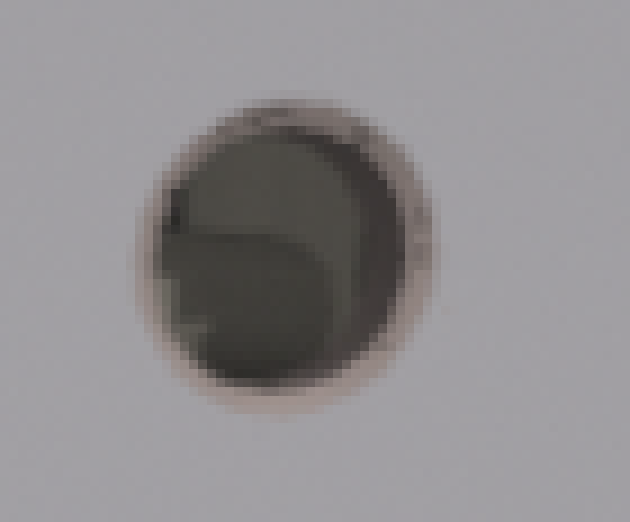

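{"name": "apply_moves", "arguments": {
  "rows": [
    {"dx": -2, "dy": -1, "dz": -4, "turn": 0, "hand": 255},
    {"dx": 0, "dy": 0, "dz": -3, "turn": 0, "hand": 255}
  ]
}}

```text
t: 8.5
position: [0.4942, 0.247, 0.1851]
eef_rot: [2.449, 1.928, 0.042]
wrist_force: [-0.3, 0.3, -3.7]
grip_width: 0.0132
```

```bash
python3 look.py 6;python3 look.py 6
python3 - <<'E'
from wf import *
D=pickle.load(open('D6.pkl','rb'));w=D['wrist'];s=D['side']
a=cv2.resize(cv2.imread('pics/wrist6.png')[92:150,380:450],None,fx=9,fy=9,interpolation=3)
cv2.imwrite('pics/h6.png',a)
p=wfit(w,(48,149),(727,150),(603,277),(339,480),(441,480),[.5,.23,.18,0,0,-.25])
for q in((-.125,.125,0),(.045,.05,0),(0,.1,0),(0,.065,0),(0,.065,.024)):
  P=proj(w,bw(b,q));print(q,pj(w,q),'h',np.round([(P[1]-380)*9,(P[0]-92)*9]))
E
```

```text
t8.50 pos [494.2 247.  185.1] jawyaw -0.237 zaxis [ 0.037 -0.003 -0.999] F [-0.3  0.3 -3.7] M [ 0.    0.04 -0.01] w 13.2 q [-0.92  0.48  0.53  1.87 -0.29  0.84 -0.49]
t8.65 pos [494.4 247.1 185.1] jawyaw -0.237 zaxis [ 0.037 -0.003 -0.999] F [ 1.   0.7 -4.3] M [-0.04  0.07 -0.04] w 13.1 q [-0.92  0.48  0.53  1.87 -0.29  0.84 -0.49]
[-0.1  0.3 -0.3 -0.   0.3 -0.4  0.1 -1.3  0.   1.7]
centre [494.7 247.8 161.3] yaw -0.238 normal [-0.033 -0.008  0.999]
holes rel foot: u -14.4 v -3.7 z 27.4 board xyz [ 3.9 -3.7 30.7] ang to board 0.581
(-0.125, 0.125, 0) [177.  51.] h [-1377.  -628.]
(0.045, 0.05, 0) [855. 369.] h [1275.  617.]
(0, 0.1, 0) [638. 103.] h [ 425. -426.]
(0, 0.065, 0) [625. 287.] h [377. 294.]
(0, 0.065, 0.024) [583. 286.] h [210. 290.]
```

View pics/h6.png

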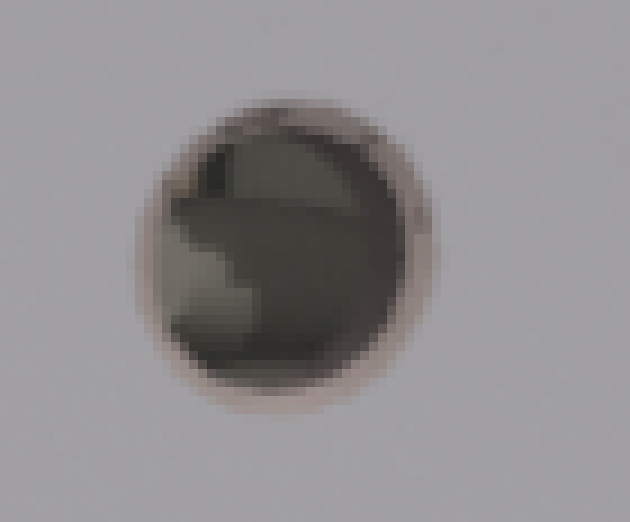

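View pics/sz6.png

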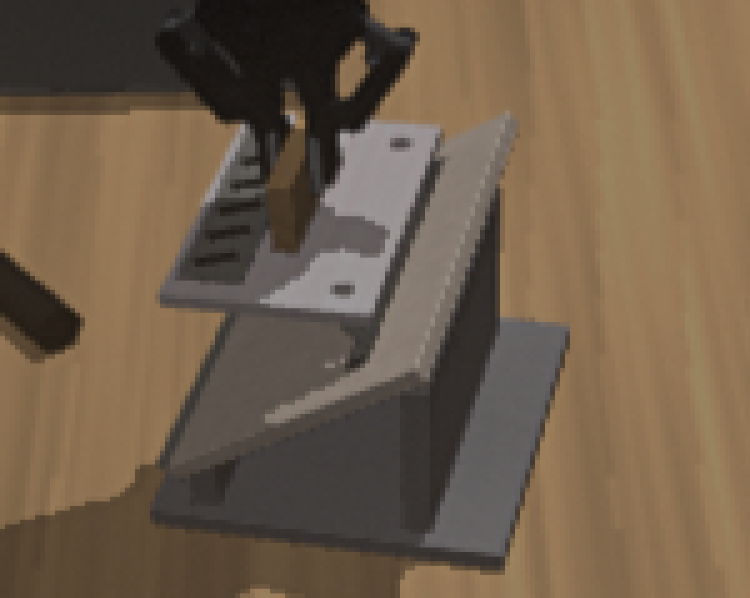

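{"name": "apply_moves", "arguments": {
  "rows": [
    {"dx": 0, "dy": -1, "dz": -4, "turn": 0, "hand": 255},
    {"dx": 0, "dy": 0, "dz": -3, "turn": 0, "hand": 255}
  ]
}}

```text
t: 9.0
position: [0.495, 0.2463, 0.1785]
eef_rot: [2.449, 1.928, 0.045]
wrist_force: [-0.4, 0.1, -4.0]
grip_width: 0.0129
```

```bash
python3 look.py 7
python3 - <<'E'
from wf import *
D=pickle.load(open('D7.pkl','rb'));w=D['wrist'];s=D['side']
a=cv2.resize(cv2.imread('pics/wrist7.png')[92:150,380:450],None,fx=9,fy=9,interpolation=3)
cv2.imwrite('pics/h7.png',a)
p=wfit(w,(48,149),(727,150),(603,277),(339,480),(441,480),[.5,.23,.18,0,0,-.25])
for q in((0,.065,0),(0,.065,.024)):
  P=proj(w,bw(b,q));print(q,pj(w,q),'h',np.round([(P[1]-380)*9,(P[0]-92)*9]))
E
```

```text
t9.00 pos [495.  246.3 178.5] jawyaw -0.237 zaxis [ 0.038 -0.002 -0.999] F [-0.4  0.1 -4. ] M [ 0.03  0.09 -0.01] w 12.9 q [-0.91  0.48  0.52  1.88 -0.29  0.83 -0.48]
[-0.1  0.3 -0.3 -0.   0.3 -0.4  0.1 -1.3  0.   1.7]
centre [494.9 246.9 154.2] yaw -0.238 normal [-0.034 -0.008  0.999]
holes rel foot: u -14.0 v -4.4 z 20.3 board xyz [ 0.2 -4.4 24.6] ang to board 0.580
(0, 0.065, 0) [634. 282.] h [410. 277.]
(0, 0.065, 0.024) [590. 281.] h [241. 272.]
```

View pics/h7.png

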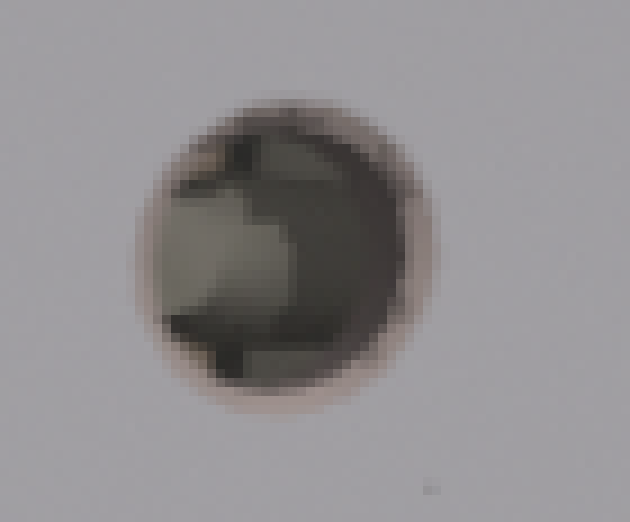

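View pics/sz7.png

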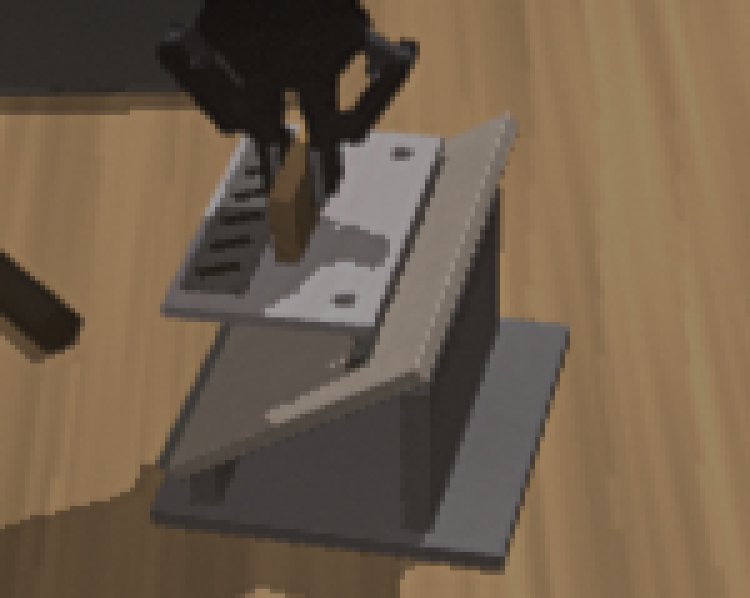

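{"name": "apply_moves", "arguments": {
  "rows": [
    {"dx": 1, "dy": 0, "dz": -3, "turn": 0, "hand": 255}
  ]
}}

```text
t: 9.25
position: [0.496, 0.2467, 0.1758]
eef_rot: [2.449, 1.928, 0.045]
wrist_force: [-8.5, 1.5, 12.1]
grip_width: 0.0135
```

{"name": "apply_moves", "arguments": {
  "rows": [
    {"dx": 0, "dy": 0, "dz": -2, "turn": 0, "hand": 255}
  ]
}}

```text
t: 9.35
position: [0.4958, 0.2471, 0.1743]
eef_rot: [2.449, 1.929, 0.046]
wrist_force: [-5.4, 2.2, 6.2]
grip_width: 0.013
```

```bash
python3 look.py 8
python3 - <<'E'
from wf import *
D=pickle.load(open('D8.pkl','rb'));w=D['wrist'];s=D['side']
a=cv2.resize(cv2.imread('pics/wrist8.png')[92:150,380:450],None,fx=9,fy=9,interpolation=3)
cv2.imwrite('pics/h8.png',a)
p=wfit(w,(48,149),(727,150),(603,277),(339,480),(441,480),[.5,.23,.18,0,0,-.25])
E
```

```text
t9.35 pos [495.8 247.1 174.3] jawyaw -0.237 zaxis [ 0.038 -0.    -0.999] F [-5.4  2.2  6.2] M [-0.09  1.09 -0.12] w 13.0 q [-0.91  0.49  0.52  1.88 -0.3   0.82 -0.48]
[-0.1  0.3 -0.3 -0.   0.3 -0.4  0.1 -1.3  0.   1.7]
centre [495.7 247.8 149.8] yaw -0.237 normal [-0.033 -0.01   0.999]
holes rel foot: u -13.4 v -3.4 z 15.9 board xyz [-1.9 -3.4 20.7] ang to board 0.581
```

View pics/h8.png

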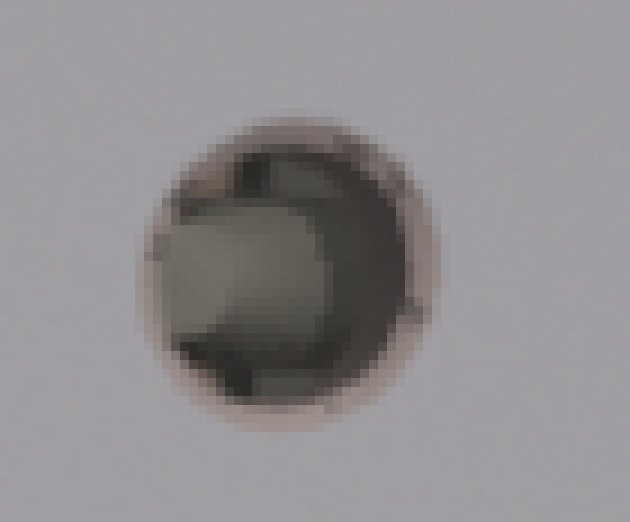

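View pics/sz8.png

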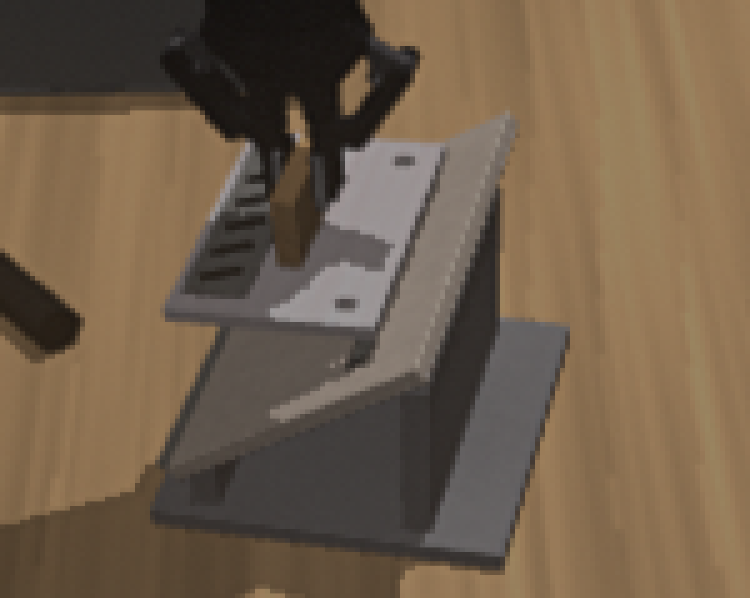

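{"name": "apply_moves", "arguments": {
  "rows": [
    {"dx": 0, "dy": 0, "dz": 4, "turn": 0, "hand": 255},
    {"dx": -2, "dy": -1, "dz": 1, "turn": 0, "hand": 255}
  ]
}}

```text
t: 9.7
position: [0.4936, 0.2458, 0.1785]
eef_rot: [2.449, 1.929, 0.044]
wrist_force: [-0.4, -0.2, -4.8]
grip_width: 0.013
```

```bash
python3 -c "
from h import *
st()"
```

```text
t9.70 pos [493.6 245.8 178.5] jawyaw -0.237 zaxis [ 0.037 -0.002 -0.999] F [-0.4 -0.2 -4.8] M [0.02 0.11 0.  ] w 13.0 q [-0.91  0.48  0.52  1.88 -0.29  0.82 -0.48]
```

{"name": "apply_moves", "arguments": {
  "rows": [
    {"dx": -1, "dy": 0, "dz": -3, "turn": 0, "hand": 255}
  ]
}}

```text
t: 9.8
position: [0.493, 0.2455, 0.1759]
eef_rot: [2.449, 1.928, 0.045]
wrist_force: [1.3, 0.3, -3.3]
grip_width: 0.0132
```

```bash
python3 -c "
from h import *
st()"
```

```text
t9.80 pos [493.  245.5 175.9] jawyaw -0.237 zaxis [ 0.038 -0.002 -0.999] F [ 1.3  0.3 -3.3] M [-0.01  0.09  0.04] w 13.2 q [-0.91  0.48  0.52  1.89 -0.3   0.82 -0.48]
```

{"name": "apply_moves", "arguments": {
  "rows": [
    {"dx": 0, "dy": 0, "dz": -2, "turn": 0, "hand": 255}
  ]
}}

```text
t: 9.9
position: [0.4932, 0.2456, 0.1738]
eef_rot: [2.448, 1.927, 0.046]
wrist_force: [0.6, 1.5, -2.5]
grip_width: 0.0131
```

{"name": "apply_moves", "arguments": {
  "rows": [
    {"dx": 0, "dy": 0, "dz": -2, "turn": 0, "hand": 255}
  ]
}}

```text
t: 10.0
position: [0.4938, 0.2459, 0.1719]
eef_rot: [2.448, 1.927, 0.049]
wrist_force: [1.5, 1.9, -1.3]
grip_width: 0.013
```

```bash
python3 look.py 9
python3 - <<'E'
from wf import *
D=pickle.load(open('D9.pkl','rb'));w=D['wrist'];s=D['side']
a=cv2.resize(cv2.imread('pics/wrist9.png')[92:150,380:450],None,fx=9,fy=9,interpolation=3)
cv2.imwrite('pics/h9.png',a)
E
```

```text
t10.00 pos [493.8 245.9 171.9] jawyaw -0.237 zaxis [ 0.04  -0.001 -0.999] F [ 1.5  1.9 -1.3] M [ 0.39 -0.31 -0.03] w 13.0 q [-0.91  0.49  0.52  1.89 -0.3   0.8  -0.48]
```

View pics/h9.png

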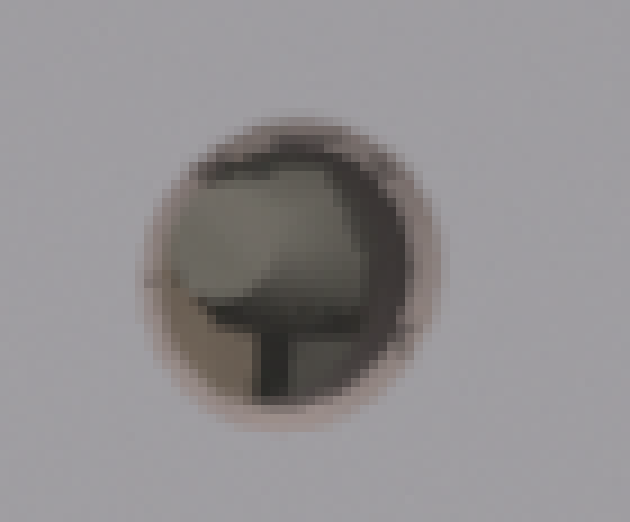

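View pics/sz9.png

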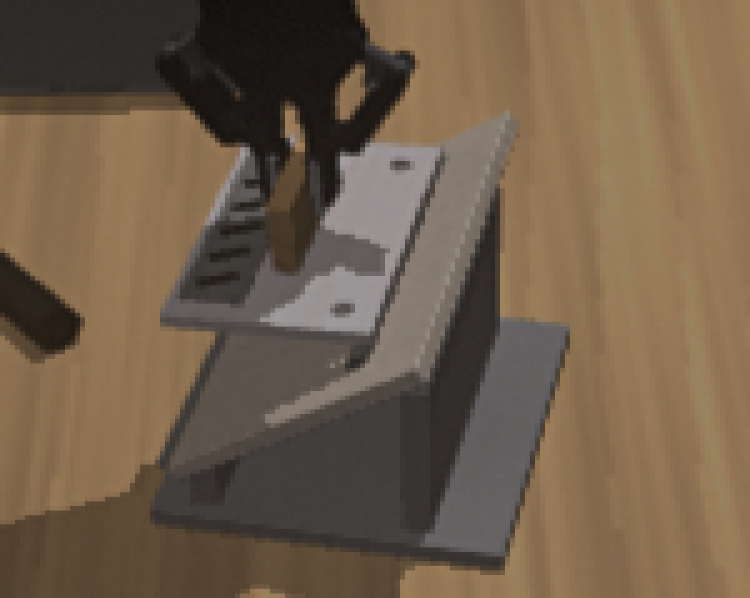

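{"name": "apply_moves", "arguments": {
  "rows": [
    {"dx": 1, "dy": 1, "dz": -1, "turn": 0, "hand": 255}
  ]
}}

```text
t: 10.25
position: [0.4947, 0.2467, 0.1709]
eef_rot: [2.448, 1.927, 0.048]
wrist_force: [-0.7, 0.6, -2.4]
grip_width: 0.0131
```

{"name": "apply_moves", "arguments": {
  "rows": [
    {"dx": 1, "dy": 0, "dz": -2, "turn": 0, "hand": 255}
  ]
}}

```text
t: 10.35
position: [0.4953, 0.2469, 0.1688]
eef_rot: [2.449, 1.927, 0.047]
wrist_force: [-3.0, 1.6, 2.0]
grip_width: 0.0131
```

```bash
python3 look.py 10
python3 - <<'E'
from wf import *
D=pickle.load(open('D10.pkl','rb'));w=D['wrist'];s=D['side']
a=cv2.resize(cv2.imread('pics/wrist10.png')[92:150,380:450],None,fx=9,fy=9,interpolation=3)
c=cv2.resize(cv2.imread('pics/side10.png')[145:175,270:310],None,fx=15,fy=15,interpolation=3)
cv2.imwrite('pics/h10.png',a)
cv2.imwrite('pics/k10.png',c)
E
```

```text
t10.35 pos [495.3 246.9 168.8] jawyaw -0.237 zaxis [ 0.039 -0.001 -0.999] F [-3.   1.6  2. ] M [ 0.43  0.55 -0.21] w 13.1 q [-0.9   0.49  0.51  1.89 -0.3   0.8  -0.47]
```

View pics/h10.png

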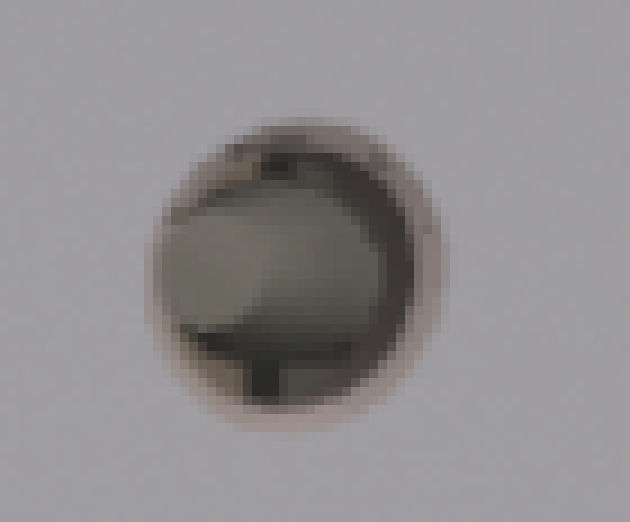

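View pics/k10.png

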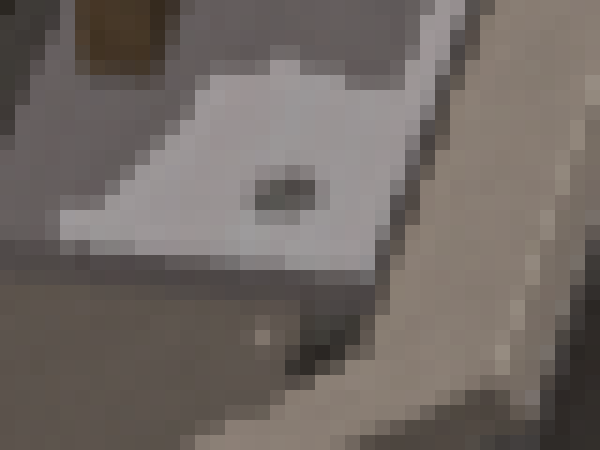

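{"name": "apply_moves", "arguments": {
  "rows": [
    {"dx": 0, "dy": 0, "dz": 0, "turn": 0, "hand": 210},
    {"dx": 0, "dy": 0, "dz": 0, "turn": 0, "hand": 207}
  ],
  "squeeze": 20
}}

```text
t: 10.7
position: [0.4945, 0.2466, 0.1683]
eef_rot: [2.449, 1.928, 0.044]
wrist_force: [-2.0, 1.4, -0.9]
grip_width: 0.0164
```

```bash
python3 look.py 11
python3 - <<'E'
from wf import *
a=cv2.resize(cv2.imread('pics/wrist11.png')[92:150,380:450],None,fx=9,fy=9,interpolation=3)
cv2.imwrite('pics/h11.png',a)
E
```

```text
t10.70 pos [494.5 246.6 168.3] jawyaw -0.237 zaxis [ 0.037 -0.002 -0.999] F [-2.   1.4 -0.9] M [0.19 0.41 0.01] w 16.4 q [-0.9   0.49  0.51  1.89 -0.3   0.8  -0.47]
```

View pics/sz11.png

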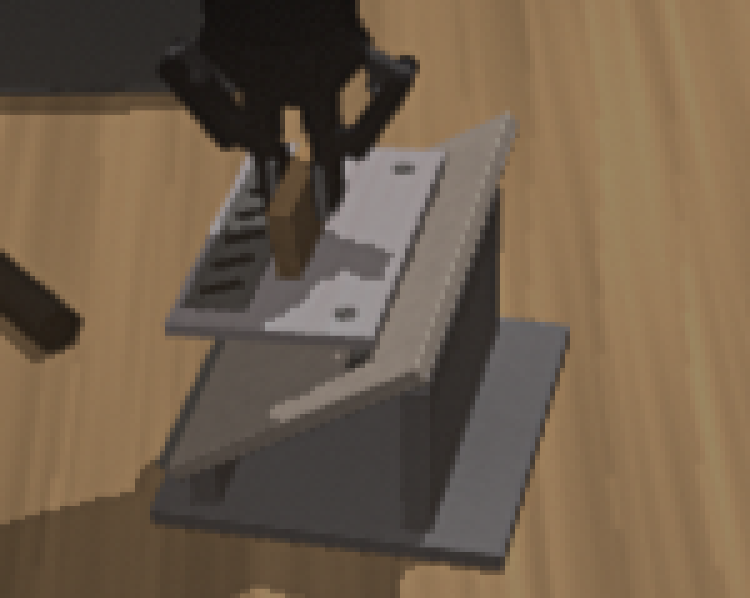

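View pics/wz11.png

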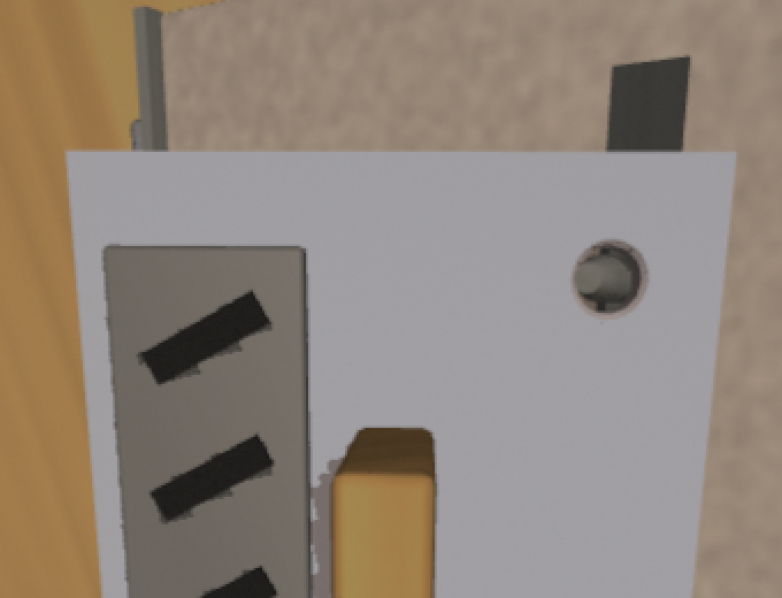

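{"name": "apply_moves", "arguments": {
  "rows": [
    {"dx": 0, "dy": 0, "dz": 0, "turn": 0, "hand": 201},
    {"dx": 0, "dy": 0, "dz": 0, "turn": 0, "hand": 196}
  ]
}}

```text
t: 11.05
position: [0.4944, 0.2465, 0.1684]
eef_rot: [2.449, 1.928, 0.044]
wrist_force: [-1.6, 0.9, -1.9]
grip_width: 0.0195
```

```bash
python3 look.py 12
```

```text
t11.05 pos [494.4 246.5 168.4] jawyaw -0.237 zaxis [ 0.037 -0.002 -0.999] F [-1.6  0.9 -1.9] M [ 0.21  0.48 -0.02] w 19.5 q [-0.9   0.49  0.51  1.89 -0.3   0.8  -0.47]
```

View pics/sz12.png

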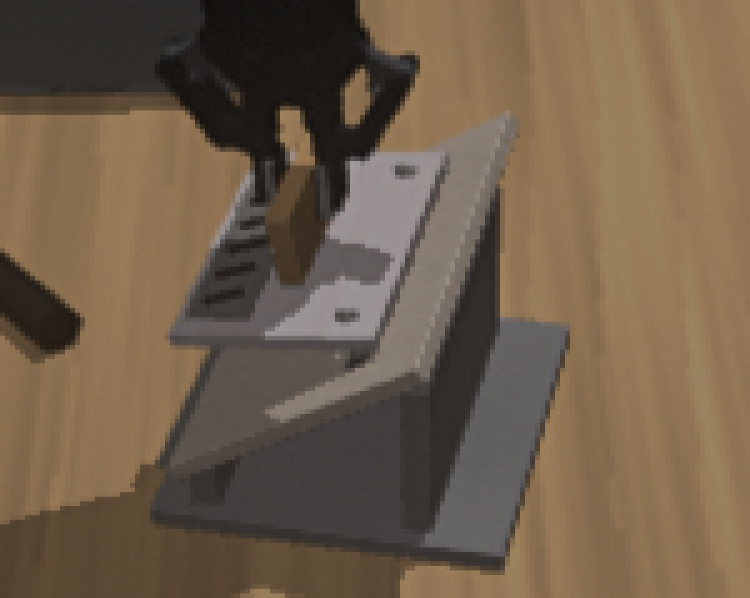

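View pics/wz12.png

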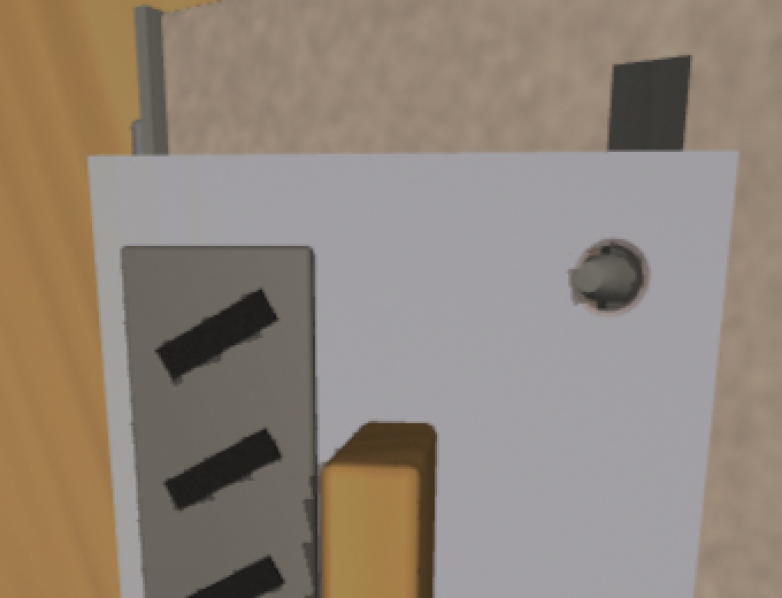

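{"name": "apply_moves", "arguments": {
  "rows": [
    {"dx": 0, "dy": 0, "dz": -1, "turn": 0, "hand": 191},
    {"dx": 0, "dy": 0, "dz": -1, "turn": 0, "hand": 186}
  ]
}}

```text
t: 11.4
position: [0.4944, 0.2465, 0.1663]
eef_rot: [2.449, 1.928, 0.044]
wrist_force: [-1.9, 0.7, -0.7]
grip_width: 0.0232
```

```bash
python3 look.py 13
```

```text
t11.40 pos [494.4 246.5 166.3] jawyaw -0.237 zaxis [ 0.037 -0.002 -0.999] F [-1.9  0.7 -0.7] M [0.11 0.57 0.  ] w 23.2 q [-0.9   0.5   0.51  1.89 -0.31  0.8  -0.47]
```

View pics/sz13.png

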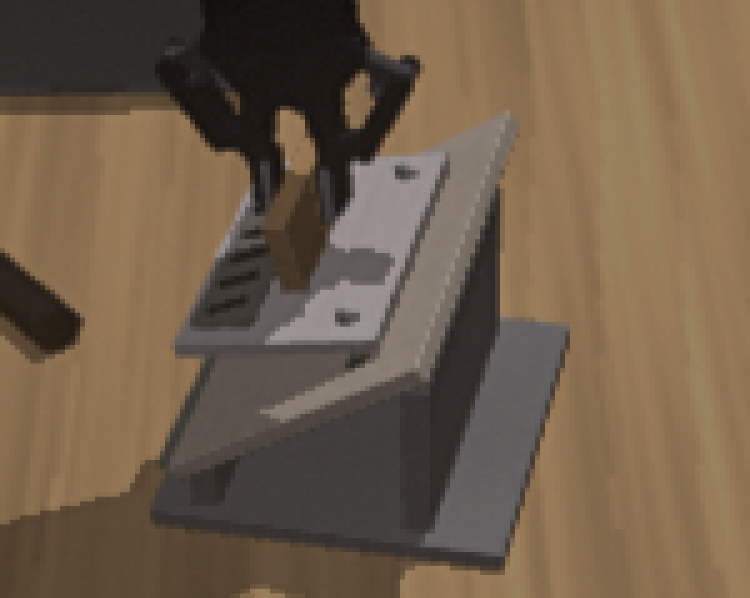

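View pics/wz13.png

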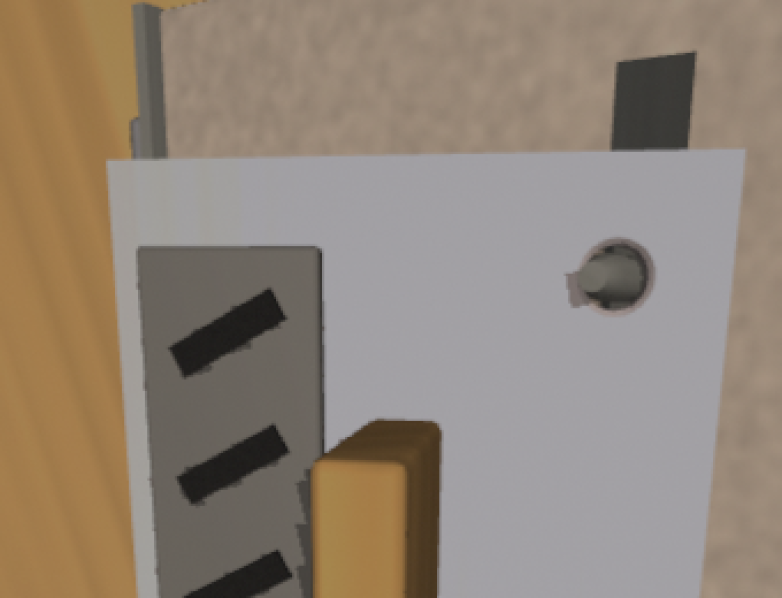

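Both pins now project through the holes (side view: pin tips at crop (405,172) and (347,317)); the plate is tilting smoothly. Continuing.

{"name": "apply_moves", "arguments": {
  "rows": [
    {"dx": 0, "dy": 0, "dz": -1, "turn": 0, "hand": 181},
    {"dx": 0, "dy": 0, "dz": -1, "turn": 0, "hand": 177},
    {"dx": 0, "dy": 0, "dz": -1, "turn": 0, "hand": 173}
  ]
}}

```text
t: 11.85
position: [0.4938, 0.2467, 0.1629]
eef_rot: [2.449, 1.929, 0.042]
wrist_force: [-3.3, -0.1, -1.5]
grip_width: 0.0272
```

```bash
python3 look.py 14
```

```text
t11.85 pos [493.8 246.7 162.9] jawyaw -0.237 zaxis [ 0.036 -0.002 -0.999] F [-3.3 -0.1 -1.5] M [0.24 0.8  0.02] w 27.2 q [-0.9   0.5   0.51  1.9  -0.31  0.79 -0.47]
```

View pics/sz14.png

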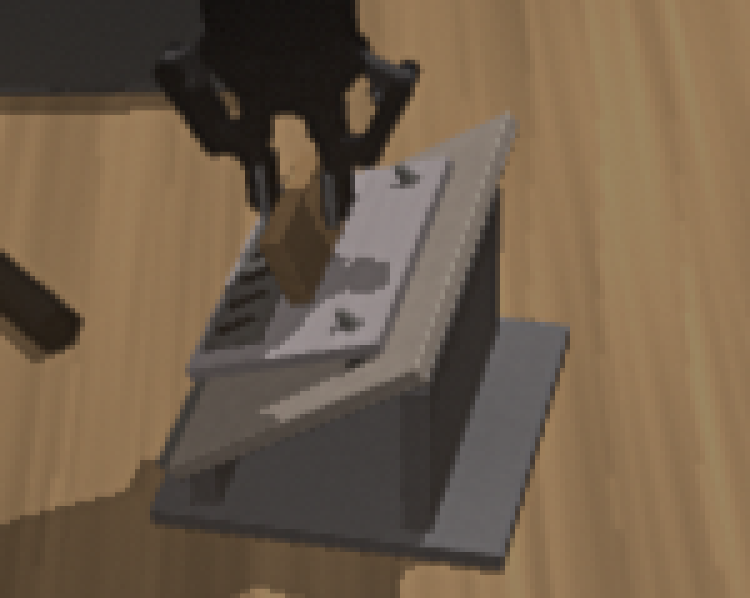

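View pics/wz14.png

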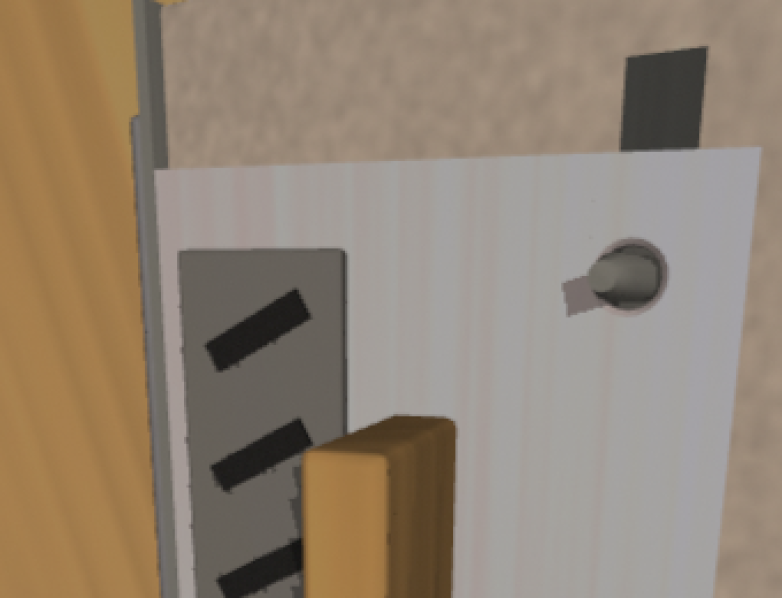

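{"name": "apply_moves", "arguments": {
  "rows": [
    {"dx": 0, "dy": 0, "dz": 0, "turn": 0, "hand": 168},
    {"dx": 0, "dy": 0, "dz": 0, "turn": 0, "hand": 163},
    {"dx": 0, "dy": 0, "dz": 0, "turn": 0, "hand": 158}
  ]
}}

```text
t: 12.3
position: [0.494, 0.2465, 0.163]
eef_rot: [2.449, 1.929, 0.043]
wrist_force: [-2.4, 1.2, -2.1]
grip_width: 0.0326
```

```bash
python3 look.py 15
```

```text
t12.30 pos [494.  246.5 163. ] jawyaw -0.237 zaxis [ 0.036 -0.002 -0.999] F [-2.4  1.2 -2.1] M [0.2  0.58 0.04] w 32.6 q [-0.9   0.5   0.51  1.9  -0.31  0.79 -0.47]
```

View pics/sz15.png

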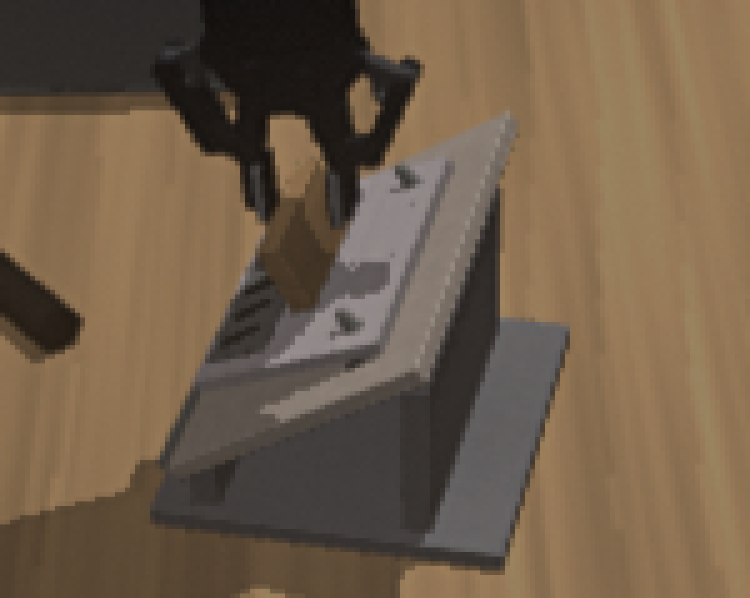

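View pics/wz15.png

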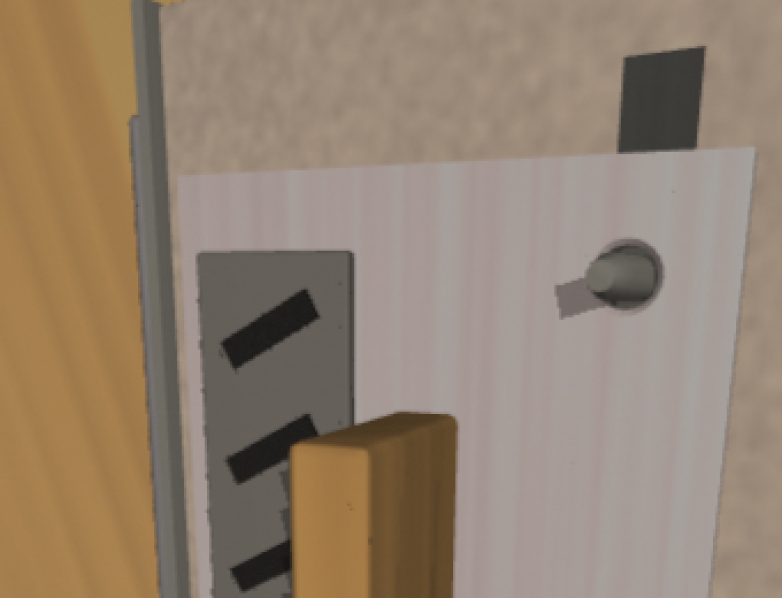

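{"name": "apply_moves", "arguments": {
  "rows": [
    {"dx": 0, "dy": 0, "dz": 0, "turn": 0, "hand": 152},
    {"dx": 0, "dy": 0, "dz": 0, "turn": 0, "hand": 146},
    {"dx": 0, "dy": 0, "dz": 0, "turn": 0, "hand": 140}
  ]
}}

```text
t: 12.75
position: [0.4956, 0.2464, 0.1637]
eef_rot: [2.448, 1.927, 0.047]
wrist_force: [0.4, 0.5, 0.5]
grip_width: 0.0385
```

```bash
python3 look.py 16
```

```text
t12.75 pos [495.6 246.4 163.7] jawyaw -0.237 zaxis [ 0.039 -0.001 -0.999] F [0.4 0.5 0.5] M [0.01 0.04 0.06] w 38.5 q [-0.9   0.5   0.51  1.89 -0.31  0.79 -0.47]
```

View pics/sz16.png

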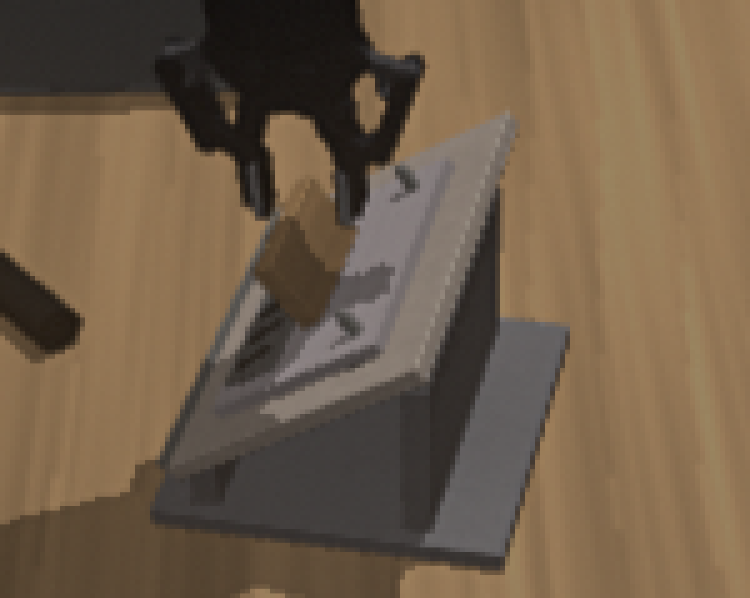

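View pics/wz16.png

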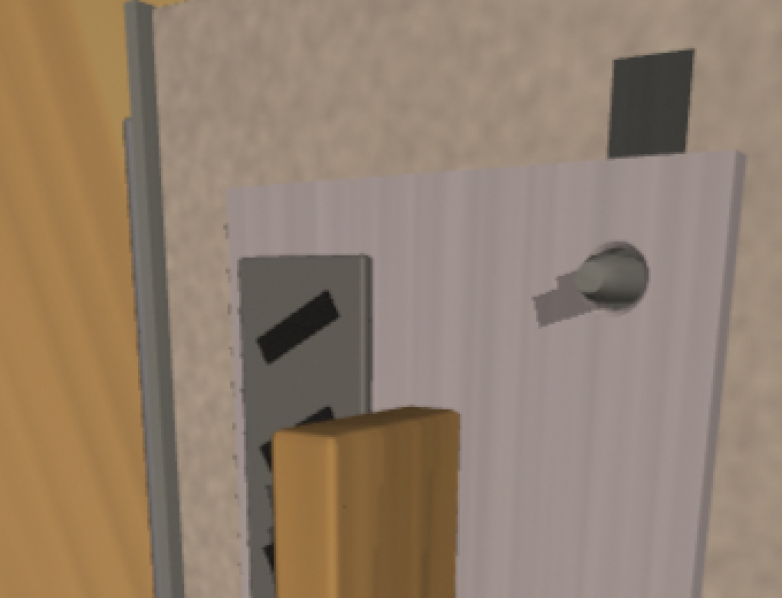

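{"name": "apply_moves", "arguments": {
  "rows": [
    {"dx": 0, "dy": 0, "dz": 1, "turn": 0, "hand": 115},
    {"dx": 0, "dy": 0, "dz": 1, "turn": 0, "hand": 90},
    {"dx": 0, "dy": 0, "dz": 2, "turn": 0, "hand": 60},
    {"dx": 0, "dy": 0, "dz": 5, "turn": 0, "hand": 60},
    {"dx": 0, "dy": 0, "dz": 15, "turn": 0, "hand": 60},
    {"dx": 0, "dy": 0, "dz": 25, "turn": 0, "hand": 60},
    {"dx": 0, "dy": 0, "dz": 40, "turn": 0, "hand": 60},
    {"dx": 0, "dy": 0, "dz": 40, "turn": 0, "hand": 60}
  ]
}}

```text
t: 13.7
position: [0.4926, 0.2448, 0.2936]
eef_rot: [2.449, 1.926, 0.032]
wrist_force: [1.3, 1.0, 0.3]
grip_width: 0.0652
```

```bash
python3 look.py 17
```

```text
t13.70 pos [492.6 244.8 293.6] jawyaw -0.238 zaxis [ 0.032 -0.007 -0.999] F [1.3 1.  0.3] M [ 0.   -0.01  0.01] w 65.2 q [-0.97  0.37  0.59  1.71 -0.2   1.1  -0.56]
```

View pics/sz17.png

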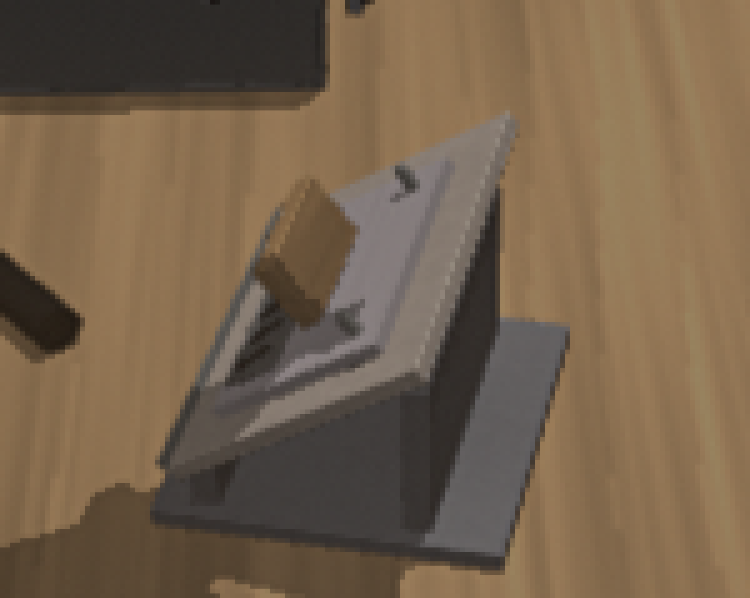

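View pics/wrist17.png

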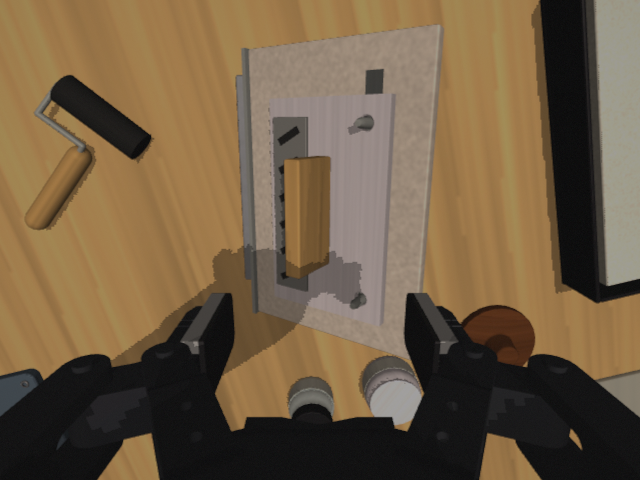

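Run:
```python
from wf import *
D={k:manip.snapshot(k) for k in('side','top','wrist')}
w=D['wrist'];s=D['side'];save(w,'wF');save(s,'sF');save(D['top'],'tF')
for zz in(0,.006):
  for n,q in {'TL':(-.0925,.0855,.008+zz),'TR':(.0175,.0855,.008+zz),'BR':(.0175,-.0945,.008+zz),'BL':(-.0925,-.0945,.008+zz)}.items():
    P=proj(w,bw(b,q));Q=proj(s,bw(b,q));print(zz,n,'wrist(c,r)',np.round([(P[1]),P[0]],1),'sz',np.round([(Q[1]-220)*5,(Q[0]-90)*4.6]))
for q in((-.125,.125,0),(.045,.125,0),(.045,-.125,0)):
    P=proj(w,bw(b,q));print('board',np.round([(P[1]),P[0]],1))
obs=[('w',(-.055,.09,.008),(98,268)),('w',(.055,.09,.008),(94,394)),('w',(.055,-.09,.008),(325,382)),
('w',(-.007,.045,.053),(160,285)),('w',(.007,.045,.053),(157,305)),('w',(-.007,-.045,.053),(275,286)),
]
a=lambda x,y:(y/4.6+90,x/5+220)
obs+=[('s',(.055,-.09,.008),a(379,348)),('s',(.055,.09,.008),a(452,162)),('s',(-.055,-.09,.008),a(218,407))]
r=fitplate({'w':w,'s':s},obs,[.5,.24,.12,0,-.6,-.2]);print(np.round(r.fun,1));report(r.x)
cv2.imwrite('pics/wFz.png',cv2.resize(cv2.cvtColor(w["color"],cv2.COLOR_RGB2BGR)[10:360,220:460],None,fx=2,fy=1.7,interpolation=3)[:600])
print(manip.state()['t'])
for k in('inkjar','inktin','baren'):
  print(k,[(np.round(d["point"]).tolist(),round(d["conf"],2)) for d in manip.spot_in(s,k)][:2])
```

```text
0 TL wrist(c,r) [277.7  96. ] sz [299. 226.]
0 TR wrist(c,r) [403.7  89.6] sz [451. 157.]
0 BR wrist(c,r) [390.6 327. ] sz [381. 344.]
0 BL wrist(c,r) [283.1 295.9] sz [218. 411.]
0.006 TL wrist(c,r) [273.   95.6] sz [293. 219.]
0.006 TR wrist(c,r) [400.4  89. ] sz [445. 149.]
0.006 BR wrist(c,r) [387.6 330.1] sz [374. 336.]
0.006 BL wrist(c,r) [279.1 298.1] sz [211. 404.]
board [252.7  49.5]
board [453.3  22.2]
board [424.4 366. ]
[-0.1  0.3 -1.9  0.2  0.2 -0.2 -2.8  0.8  0.9 -2.6  1.2  1.3  0.6 -2.1
  1.4 -2.   0.6 -3.7]
centre [506.  242.9 109.3] yaw -0.235 normal [-0.507  0.144  0.85 ]
holes rel foot: u -7.6 v -5.7 z -6.8 board xyz [-10.1  -5.7  -1.2] ang to board 0.060
14.0
inkjar [([247.0, 257.0], 0.78)]
inktin [([164.0, 299.0], 0.68), ([248.0, 301.0], 0.65)]
baren []
```

View pics/wFz.png

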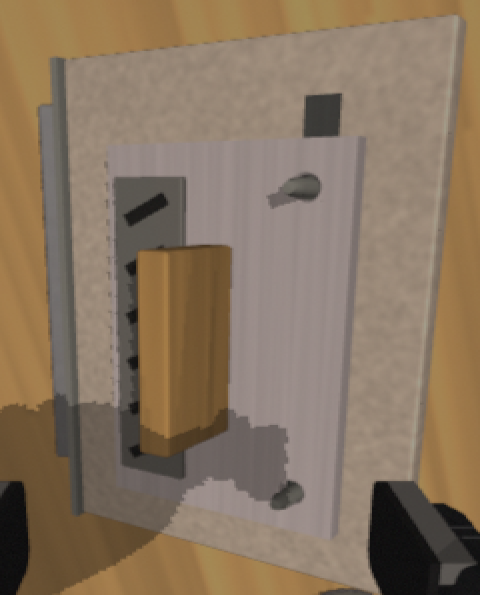

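Run:
```python
from h import *
a=cv2.imread('pics/side0.png').astype(int);c=cv2.imread('pics/sF.png').astype(int)
print("diff around jar/tin/baren",np.abs(a-c)[225:265,240:380].mean())
st(); print(manip.job_done())
```

```text
diff around jar/tin/baren 2.051547619047619
t14.15 pos [492.5 245.  291.1] jawyaw -0.238 zaxis [ 0.031 -0.008 -0.999] F [ 0.5 -0.3 -0.7] M [ 0.02  0.02 -0.03] w 65.1 q [-0.97  0.37  0.59  1.71 -0.21  1.1  -0.56]
the job is handed in; nothing more can be done
None
```

The larger plate is hanging on both pins of the slanted stand, released, and the job is handed in at about 14 s. The result has not been confirmed, since handing in reports no verdict.

**What I did:** I gripped the rib and lifted the plate straight up off the jig with about 0.04 rad of tool tilt. I found the stand's pins by eye at about y −4.5 mm. The tool can only turn about the vertical, so I lowered the plate level onto the slanted pin tips. I then opened the fingers little by little, so the rib leaned over and the plate slid down the pins under control.

**Forces:** One lowering step met about 16 N from a pin tip. I backed off, moved 3 mm downhill and re-entered with light contact. The highest wrist force in any reading was about 15 N, but I only read it at the end of each move.

**Last checks:**
- **Plate on the pins:** the wrist view shows both pins through the holes, and no gap shows under the plate.
- **Flatness:** in the side view the three plate corners I checked lie within about 1 pixel (about 1.3 mm) of the fully seated position.
- **Disagreement:** a rough combined wrist and side fit gave the hole line 10 mm downhill and an angle of 0.06 rad, which would be outside the limits. Its residuals were up to 4 pixels, and the wrist camera had already shown a 2–3 mm offset. I trusted the corner match and the pins showing in the holes instead.
- **Jar, tin and pad:** the side-view pixels around them are almost unchanged. The network missed the pad in the last picture, but the wrist view shows it. I found no sign that any of them moved.
- **Robot:** the wrist forces were near zero and the gripper was clear of everything.

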